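Gauge the bore of a soil-core ring

TASK

Take the yellow lid off its soil-core ring and set it down on the table, right way up. Stand the telescoping bore gauge in that ring, centred and with its cross-bar flat on the rim, loosen the black lock knob so that both plungers spring out to the wall, tighten it again, then draw the gauge out and return it upright to its wooden rest, locked on the reading so that it can be calipered. Set the gauge down gently, leave the ring standing where it is, and disturb nothing else on the table.

Things in the scene. Friction and masses are not known exactly. Their poses are not given: they have to be found in the camera images.
- gauge_seat (a point): telescoping bore gauge, 141 mm tall, 0.3 kg: the centre of the underside of its steel cross-bar (96 mm long along this point's y, 22 mm wide along x, 8 mm thick); z points up along the handle. In use and in the rest the bar's underside sits on the support. Below it a 12 mm stem runs down to the tubular T-head, whose axis is along x, 45 mm below this point (lowest part 54 mm below). Above it a 15 mm handle up to 63 mm, then the lock knob
- gauge_handle (a point): middle of the gauge's knurled handle (15 mm diameter, free from 16 to 60 mm above the bar's underside; this point 44 mm above it)
- gauge_knob (a point): centre of the gauge's black lock knob (26 mm diameter, 24 mm tall, upright cylinder on the handle's axis, 77 mm above the bar's underside; its top is the top of the gauge). The gauge may be lifted by it or by the handle
- gauge_lock (a joint): angle of the lock knob relative to the gauge, rad: 0 = tight (where it starts), 1.3 = fully loose (end stop). Counter-clockwise seen from above loosens. Below about 0.4 it clamps the plungers where they are, beyond about 0.7 they spring freely. It turns with 0.02 to 0.04 N m, which the bar's friction on the rim withstands when the gauge stands in the ring, and stays where it is left
- gauge_tip_a (a point): outer end of the brass plunger on the T-head's +x side. The plungers start locked in (44 to 47 mm over both tips); with the lock loose each springs out with about 0.5 N, up to 70 mm over the tips in the open; the distance between the two tips is the reading
- gauge_tip_b (a point): outer end of the brass plunger on the T-head's -x side
- rest_seat (a point): dark wooden gauge rest, fixed to the table: centre between the tops of its two upright cheeks, 78 mm above the table. The cheeks stand 76 mm apart (centre to centre) along this point's y, each 12 mm thick and 64 mm long in x, on an 84 x 110 mm base; the gauge's cross-bar lies across both, along y, each end between two 9 mm high horns 36 mm apart in x; the T-head hangs between the cheeks
- ring_mouth (a point): the steel soil-core ring with a yellow band, an upright tube standing loose on the table (0.32 kg, 70 mm tall, 64 mm outside, 58 mm bore, open at both ends): the centre of its upper rim; z up. At the start the yellow lid is on it
- lid_grip (a point): centre of the grip bar on the yellow plastic lid (35 g). The bar is 50 mm long along this point's x, 12 mm wide along y and 26 mm tall; it stands on the lid's top plate, 13 mm below this point. The lid is 72 mm in diameter, 41 mm tall; its skirt hangs 12 mm down round the ring's rim (loose fit); its lower edge is 28 mm below this point, so set on the table this point is 28 mm up
- ring_wide: bystander: a wider open steel ring with a blue band, 72 mm diameter, 70 mm tall; origin at the centre of its foot
- ring_full: bystander: a filled steel ring with a red band and a grey lid, 72 mm diameter, 99 mm tall with the lid's bar; origin at the centre of its foot
- thermos: bystander: green vacuum flask, 72 mm diameter, 248 mm tall; origin at the centre of its foot
- jar: bystander: amber specimen jar, 64 mm diameter, 150 mm tall; origin at the centre of its foot
- tin: bystander: round aluminium sample tin, 70 mm diameter, 57 mm tall; origin at the centre of its foot
- caliper: bystander: digital caliper lying flat, 200 mm long along its x, 12 mm thick; origin under the middle of its beam
- scale: bystander: pocket scale, 130 x 78 mm, 21 mm tall; origin at the centre of its foot

How it is judged:
On the way, in this order (a step that is already met when the one before it is completed fails the run):
1. the yellow lid lies on the table right way up, clear of the ring (height (world z) of lid_grip below 0.034 m and angle between lid_grip's own z axis and vertical below 0.1 rad and horizontal distance between lid_grip and ring_mouth above 0.068 m), for 0.2 s.
2. the gauge stands centred in the ring, cross-bar on the rim, plungers still in (z of gauge_seat in the frame of ring_mouth below 0.003 m and horizontal distance between gauge_seat and ring_mouth below 0.008 m and angle between the z axis of gauge_seat and the z axis of ring_mouth, either way round below 0.07 rad and distance between gauge_tip_a and gauge_tip_b below 0.052 m), for 0.2 s.
3. lock loosened, both plungers out against the wall (z of gauge_seat in the frame of ring_mouth below 0.006 m and horizontal distance between gauge_seat and ring_mouth below 0.012 m and value of joint gauge_lock above 0.6 rad and distance between gauge_tip_a and gauge_tip_b above 0.056 m), for 0.2 s.
4. lock tightened in the bore (z of gauge_seat in the frame of ring_mouth below 0.006 m and horizontal distance between gauge_seat and ring_mouth below 0.012 m and value of joint gauge_lock below 0.3 rad and distance between gauge_tip_a and gauge_tip_b above 0.056 m), for 0.2 s.
At the end, for the whole second after the job is handed in: gauge upright in its rest (within 12 mm, bar down on both cheeks to 4 mm), lock below 0.3 rad, 58 +/- 2 mm over the tips; yellow lid right way up on the table, centre over 68 mm from the ring's; ring upright within 25 mm of its start (all of step 1 and horizontal distance between gauge_seat and rest_seat below 0.012 m and z of gauge_seat in the frame of rest_seat between -0.003 and 0.004 m and angle between gauge_seat's own z axis and vertical below 0.07 rad and value of joint gauge_lock below 0.3 rad and distance between gauge_tip_a and gauge_tip_b between 0.056 and 0.06 m and angle between ring_mouth's own z axis and vertical below 0.06 rad and height (world z) of ring_mouth below 0.075 m and distance of ring_mouth from where it was at the start of the episode below 0.025 m); the robot touches nothing.
It fails at once if a bystander is shifted by more than 25 mm or knocked over (distance of any of ring_wide, ring_full, thermos, jar, tin, caliper, scale from where it was at the start of the episode above 0.025 m or angle between any of ring_wide, ring_full, thermos, jar, tin's own z axis and vertical above 0.4 rad).
It fails at once if the ring is shoved more than 40 mm or tipped (distance of ring_mouth from where it was at the start of the episode above 0.04 m or angle between ring_mouth's own z axis and vertical above 0.35 rad).
It fails at once if the gauge is dropped or rammed on to the ring or its rest (over 60 N) (contact force between gauge and ring above 60 N or contact force between gauge and rest above 60 N).
It also fails if it takes over 72 s, if anything falls off the work surface, if the arm or the gripper's body presses on something with over 40 N, if the wrist force passes 120 N, or if a joint passes its speed limit or range.

ROBOT

A 7-joint arm with a two-finger parallel gripper is mounted at the origin on the work surface. World frame = base frame: x ahead of the robot, y to its left, z up, the work surface at z = 0. Lengths are in m, angles in rad, forces in N, time in s.
With the tool pointing down it reaches from about 0.35 to 0.775 m from the base axis. Payload 3.1 kg.
Tool frame: the origin (TCP) lies between the finger pads; the fingertips stand 22 mm ahead of it and the grasp point (between the pads) lies 3 mm ahead of it; z points along the fingers, y is the direction in which the jaws open and shut (so a half turn about z gives the same grasp; the last joint's range is limited). The gripper opens to 85 mm and grips with 20 to 120 N. Pads are 22 mm wide; open, the fingers measure 114 mm over their backs; the gripper's body (76 mm by 85 mm) begins 54 mm behind the grasp point. The pads swing forward as they close: fully open they stand 13 mm farther back than shut.
Start: joints at [1.297, 0.311, 0.014, 1.512, -0.004, 1.319, -0.027], TCP at [0.126, -0.535, 0.253] pointing down, gripper open.
Joint ranges: [-2.7, 2.7], [-0.3, 1.91], [-1.27, 1.3], [0.12, 2.57], [-1.44, 4.58], [0.2, 2.03], [-3.05, 3.05]. Speed limits (rad/s): [2.79, 2.79, 3.14, 3.14, 3.14, 3.14, 3.14].

INTERFACE

Orientations are given as a unit quaternion [w, x, y, z].
In Python, from rig import env gives the robot as it stands.
- The arm moves only by the shell command python3 -m handwheel 'ROWS' [FORCE]. ROWS is JSON, a list of rows, each a list of 3 entries, a list of its own where there are three numbers: the opening, from 0 (shut) to 1 (fully open), then the shift along the tool's x, y, z as a fraction of full scale, then the turn, a rotation vector about the tool's x, y, z as a fraction of full scale. A call has 1 to 12 rows; each row shifts and turns the pose as measured when the row begins, along the tool's axes as they then stand; what a row does not reach is not made up. Full scale, the value 1, is 250 mm for a shift and 60 degrees for a turn. A row lasts 1/10 s, in which the tool goes at most 50 mm and 8.59 degrees, less where a joint would pass 70% of its speed; a pose out of reach is approached as far as the arm can. A call with a number of a shift or a turn outside -1 to 1 is refused whole. A call with a gripper value outside its range is refused whole. The fingers move at their own pace and stop on an object; FORCE is the grip in N (left out, the last holds). Time passes only in rows, so rows that do not move let the fingers close. It gives the time, the measured TCP pose, the force and the opening at its end, in the units of the state.
- env.read_state(): the state, without advancing time (a new reading comes with each control period).
- env.camera(name): name is "scene" or "top"; returns the picture (384x512x3 uint8, red, green, blue); there is no depth.
- env.get_calibration(name): a dict with "K" (3x3 intrinsics, pixels), "R" (3x3) and "t" (3): a world point X has camera coordinates R X + t. Camera axes: x right, y down, z forward; pixel columns grow to the right and rows downward; lengths in m; the calibration is good to about 2 mm. A picture is of the moment at which its call begins. get_calibration takes no time and is no camera call.
- env.close_job(): hands the job in, once; it reports no verdict.
The state is a dict: "time": time; "qpos": joint angles; "qd": joint speeds; "effort": joint torques, N m; "position": TCP position; "tool_rot": TCP orientation; "force": force on the tool from outside, world axes, zero at the start; "wrist_torque": the same for the moment, N m; "grip_width": finger opening in m.
Only numpy, scipy, OpenCV 4.12 (cv2) and the standard library are available. Lean on these libraries where they do the work, as an engineer would, in place of code of your own. Each camera call takes 0.05 s, during which the arm holds its last target.

## Working session

There is one attempt and no reset: what is moved stays moved. The work goes in short steps, Python scripts to look and compute and a shell command to move; the robot and the scene stay as the last step left them, time stands still between calls to the robot, and variables do not carry over. Pictures are saved under pics/ and viewed, and the job is handed in when it is done.

```bash
mkdir -p pics; ls; python3 - <<'E'
from rig import env
import cv2
print(env.read_state())
for n in ("scene","top"):
    im=env.camera(n); cv2.imwrite(f"pics/{n}0.png",im[:,:,::-1]); c=env.get_calibration(n)
    print(n,c, -c["R"].T@c["t"])
E
```

```text
pics
{'time': 0.0, 'qpos': array([ 1.2972647 ,  0.31172571,  0.01399605,  1.51308313, -0.00436376,
        1.31917384, -0.02718903]), 'qd': array([ 2.80194219e-05, -4.13237516e-04, -1.05354338e-03, -1.04427111e-03,
        2.66066834e-04, -1.35067831e-03,  7.65515132e-04]), 'effort': array([ 3.10543865e-04, -3.79913270e+01,  1.46000627e-01, -2.30593336e+01,
        1.22486847e-02,  1.37695286e-02,  5.78525004e-06]), 'position': array([ 0.12621154, -0.53462368,  0.25221047]), 'tool_rot': array([-1.16255589e-03,  9.93283220e-01,  1.15702432e-01, -2.02283229e-04]), 'force': array([-0.61755801,  0.10169209,  0.47310908]), 'wrist_torque': array([ 0.00185378, -0.00724082,  0.00483631]), 'grip_width': 0.08530577273605747}
scene {'K': array([[433.34298195,   0.        , 252.87128447],
       [  0.        , 433.34298195, 192.87327586],
       [  0.        ,   0.        ,   1.        ]]), 'R': array([[-0.86976435,  0.492912  ,  0.02340391],
       [ 0.25690086,  0.49278642, -0.83136243],
       [-0.42132165, -0.71707692, -0.55523757]]), 't': array([ 0.49504275, -0.03929333,  1.48866195])} [1.06787053 0.84283583 0.78230812]
top {'K': array([[373.86817796,   0.        , 257.79572331],
       [  0.        , 373.86817796, 191.00771997],
       [  0.        ,   0.        ,   1.        ]]), 'R': array([[-0.11331678, -0.99353284, -0.00719702],
       [-0.96845404,  0.1120687 , -0.22256992],
       [ 0.22193709, -0.01825093, -0.97489016]]), 't': array([0.05088398, 0.56459522, 1.06159536])} [0.31694315 0.00665655 1.160967  ]
```

View pics/scene0.png

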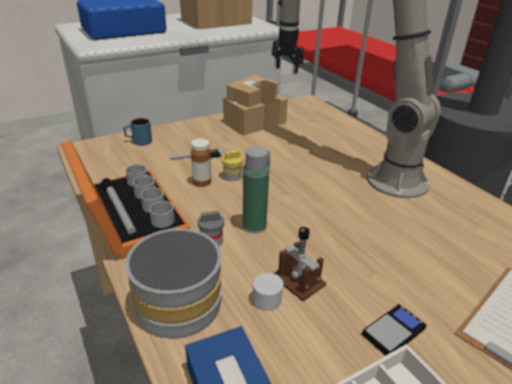

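View pics/top0.png

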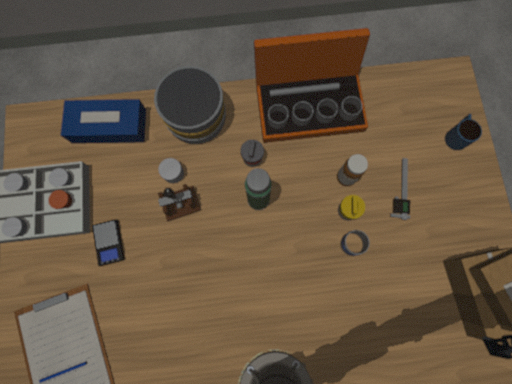

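The top view shows the yellow lid at about (352,207), the open blue ring at (354,243), the jar at (352,170) and the caliper at (403,190). The gauge in its rest is at (178,200), the tin at (171,170), the thermos at (259,188) and the filled ring at (252,153). I'll zoom in.

```bash
python3 - <<'E'
import cv2,numpy as np
t=cv2.imread("pics/top0.png");s=cv2.imread("pics/scene0.png")
def crop(im,x,y,w,h,f): return cv2.resize(im[y:y+h,x:x+w],None,fx=f,fy=f,interpolation=cv2.INTER_CUBIC)
a=crop(t,310,150,60,60,1)
cv2.imwrite("pics/c1.png",np.hstack([crop(t,320,180,50,75,8),crop(t,150,170,50,75,8)]))
cv2.imwrite("pics/c2.png",np.hstack([crop(s,205,140,50,75,8),crop(s,275,225,50,75,8)]))
E
```

```text
(no output)
```

View pics/c1.png

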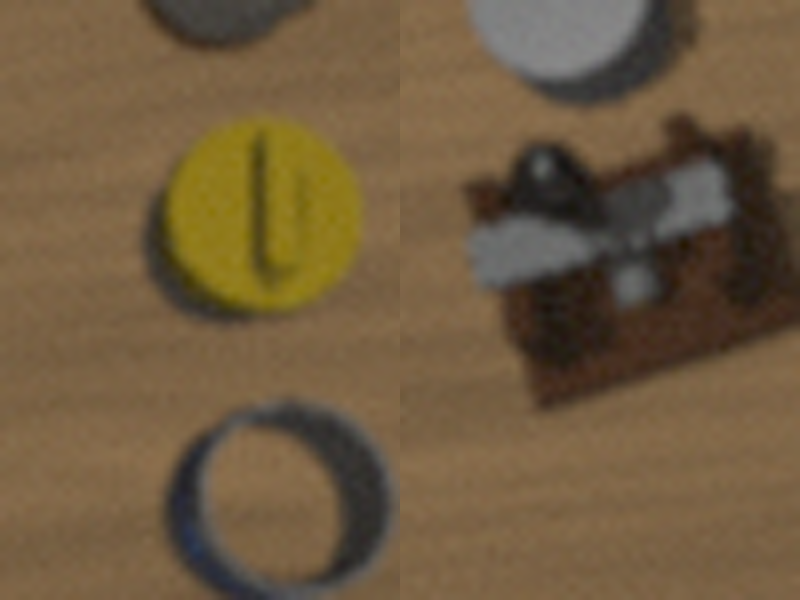

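View pics/c2.png

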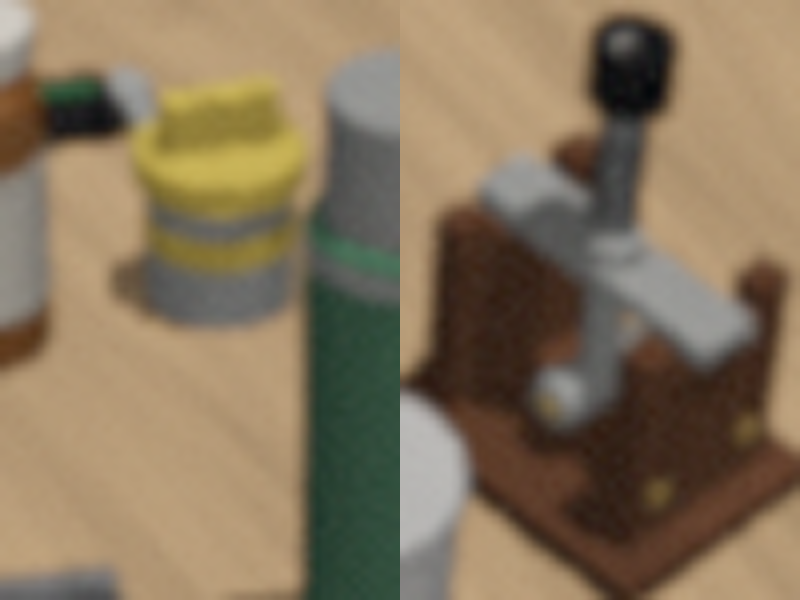

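```bash
cat > h.py <<'E'
import numpy as np,cv2
from rig import env
from scipy.optimize import least_squares
C={n:env.get_calibration(n) for n in("scene","top")}
def proj(n,X):
    c=C[n]; p=(c["R"]@np.atleast_2d(X).T).T+c["t"]; p=p@c["K"].T; return p[:,:2]/p[:,2:]
def unproj(n,uv,z):
    c=C[n]; d=c["R"].T@np.linalg.solve(c["K"],[uv[0],uv[1],1]); o=-c["R"].T@c["t"]
    return o+d*(z-o[2])/d[2]
def full(x0,y0,f,p): return np.array([(p[0]+.5)/f-.5+x0,(p[1]+.5)/f-.5+y0])
def tri(a,b):
    # least squares point from scene px a, top px b
    f=lambda X: np.r_[proj("scene",X)[0]-a,proj("top",X)[0]-b]
    r=least_squares(f,[.5,0,.1]); return r.x,r.fun
E
python3 - <<'E'
from h import *
T=lambda p:full(320,180,8,p); S=lambda p:full(205,140,8,p)
G=lambda p:full(150,170,8,(p[0]-400,p[1])); H=lambda p:full(275,225,8,(p[0]-400,p[1]))
print("disc ctr top",unproj("top",T((264,214)),.073))
for p in((166,214),(362,214),(264,115),(264,312)):print(unproj("top",T(p),.073))
print("bar ends", [unproj("top",T(p),.099) for p in((270,125),(283,275))])
print("scene bar top", [unproj("scene",S(p),.099) for p in((165,95),(280,80))])
print("scene disc L,R",[unproj("scene",S(p),.073) for p in((135,155),(305,155))])
print("ring foot ctr scene", unproj("scene",S((217,298)),0))
for p in((470,238),(487,288),(712,158),(730,220)):print("Gtop",unproj("top",G(p),.086))
for p in((480,195),(520,155),(700,350),(752,320)):print("Gsc",unproj("scene",H(p),.086))
print("knob",unproj("top",G((545,165)),.167),unproj("scene",H((635,35)),.167),tri(H((633,65)),G((550,185))))
E
```

```text
disc ctr top [ 0.48642346 -0.28635236  0.073     ]
[ 0.49056257 -0.25048733  0.073     ]
[ 0.48228633 -0.32220024  0.073     ]
[ 0.52334291 -0.29268312  0.073     ]
[ 0.45041641 -0.28017806  0.073     ]
bar ends [array([ 0.51449623, -0.28705837,  0.099     ]), array([ 0.45965702, -0.28234272,  0.099     ])]
scene bar top [array([ 0.50900941, -0.29642337,  0.099     ]), array([ 0.46054185, -0.2864136 ,  0.099     ])]
scene disc L,R [array([ 0.5222224 , -0.29853934,  0.073     ]), array([ 0.45929187, -0.26626827,  0.073     ])]
ring foot ctr scene [ 0.4898501 -0.287583   0.       ]
Gtop [0.57040282 0.27993767 0.086     ]
Gtop [0.5509981  0.27475831 0.086     ]
Gtop [0.59029997 0.18928043 0.086     ]
Gtop [0.56616338 0.18438819 0.086     ]
Gsc [0.59211122 0.19267188 0.086     ]
Gsc [0.57100635 0.18282699 0.086     ]
Gsc [0.57279728 0.27924806 0.086     ]
Gsc [0.55195117 0.27623938 0.086     ]
knob [0.5738207  0.23245575 0.167     ] [0.57057416 0.23117864 0.167     ] (array([0.57017689, 0.23269902, 0.15677373]), array([ 0.37865069,  0.06400567,  0.26398155, -0.37792246]))
```

```bash
cat >> h.py <<'E'
def rz(a): return np.array([[np.cos(a),-np.sin(a),0],[np.sin(a),np.cos(a),0],[0,0,1]])
def box(cx,cy,yaw,z0,z1,lx,ly):
    P=[[sx*lx/2,sy*ly/2,z] for z in(z0,z1) for sx,sy in((-1,-1),(1,-1),(1,1),(-1,1))]
    P=np.array(P); P[:,:2]=(rz(yaw)[:2,:2]@P[:,:2].T).T+[cx,cy]
    E=[(i,(i+1)%4) for i in range(4)]+[(4+i,4+(i+1)%4) for i in range(4)]+[(i,i+4) for i in range(4)]
    return [P[list(e)] for e in E]
def circ(cx,cy,z,r):
    a=np.linspace(0,2*np.pi,49); return [np.c_[cx+r*np.cos(a),cy+r*np.sin(a),a*0+z]]
def overlay(pics,items,crops,out,f=8):
    o=[]
    for n,(x,y,w,h) in crops:
        im=cv2.resize(pics[n][y:y+h,x:x+w],None,fx=f,fy=f,interpolation=cv2.INTER_CUBIC)
        for L in items:
            for pl in L:
                p=(proj(n,pl)-[x,y]+.5)*f-.5
                cv2.polylines(im,[np.round(p).astype(int)],False,(255,255,0),1,cv2.LINE_AA)
        o.append(im)
    cv2.imwrite(out,np.hstack(o))
def state():
    s=env.read_state(); w,x,y,z=s["tool_rot"]
    from scipy.spatial.transform import Rotation as R
    r=R.from_quat([x,y,z,w]); return s,s["position"],r
def plan(xyz,yaw):
    from scipy.spatial.transform import Rotation as R
    s,p,r=state()
    ex=np.array([np.cos(yaw),np.sin(yaw),0]); ez=np.array([0,0,-1.]); rt=R.from_matrix(np.c_[ex,np.cross(ez,ex),ez])
    ax=r.as_matrix()[:,0]
    print("t %.2f pos %s yaw %.3f q7 %.2f F %s grip %.4f"%(s["time"],np.round(p,4),np.arctan2(ax[1],ax[0]),s["qpos"][6],np.round(s["force"],1),s["grip_width"]))
    rv=(r.inv()*rt).as_rotvec()/np.radians(60); d=np.array(xyz)-p
    print(" shift/fs now-frame",np.round(r.inv().apply(d)/.25,4)," target-frame",np.round(rt.inv().apply(d)/.25,4)," turn/fs",np.round(rv,4),"(row max .143)")
E
python3 - <<'E'
from h import *
pics={"top":cv2.imread("pics/top0.png"),"scene":cv2.imread("pics/scene0.png")}
x,y,w=.487,-.2865,-.16
lid=[circ(x,y,.073,.036),circ(x,y,.058,.036),circ(x,y,0,.032),box(x,y,w,.073,.099,.05,.012)]
overlay(pics,lid,[("top",(320,180,50,75)),("scene",(205,140,50,75))],"pics/o1.png")
x,y,w=.5707,.2324,.2
g=[box(x,y,w,.078,.086,.022,.096),circ(x,y,.167,.013),circ(x,y,.143,.013),box(x,y,w,0,.012,.084,.11)]
overlay(pics,g,[("top",(150,170,50,75)),("scene",(275,225,50,75))],"pics/o2.png")
print("jar top",unproj("top",(357,163),.15),"foot scene",unproj("scene",(201,180),0))
print("thermos",unproj("top",(259,180),.248), "fullring",unproj("top",(252,152),.085),"wide",unproj("top",(356,241),.07),"tin",unproj("top",(171,170),.057), "caliper",unproj("top",(403,208),.01))
plan([.487,-.2865,.25],-.16)
E
```

```text
jar top [ 0.59536379 -0.29899008  0.15      ] foot scene [ 0.59139039 -0.31699247  0.        ]
thermos [ 0.5527235  -0.01667846  0.248     ] fullring [ 0.68413854 -0.00978659  0.085     ] wide [ 0.38487397 -0.2797444   0.07      ] tin [0.66473555 0.24349599 0.057     ] caliper [ 0.47297315 -0.45828475  0.01      ]
t 0.10 pos [ 0.1262 -0.5347  0.2523] yaw 0.232 q7 -0.03 F [ 0.6  0.  -0.2] grip 0.0853
 shift/fs now-frame [ 1.6327 -0.6346  0.0105]  target-frame [ 1.2666 -1.21    0.0093]  turn/fs [-0.002   0.0005  0.3742] (row max .143)
```

View pics/o1.png

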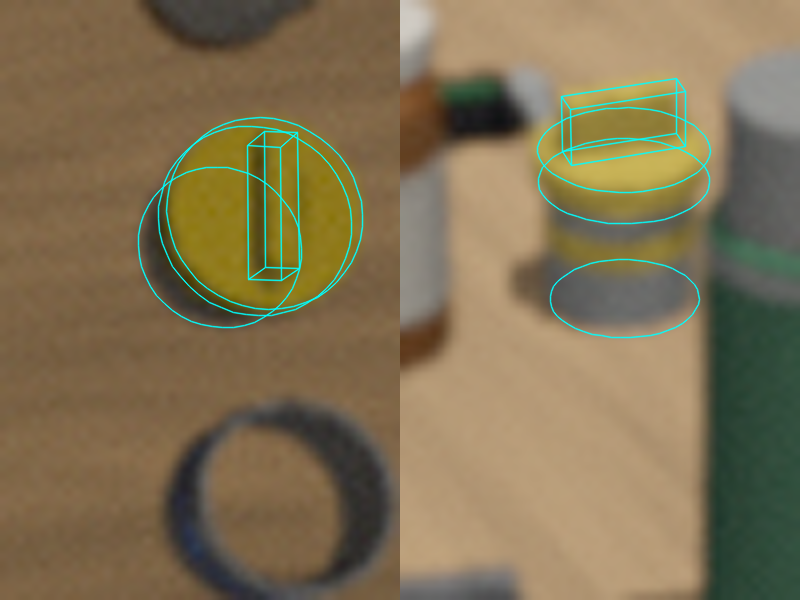

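View pics/o2.png

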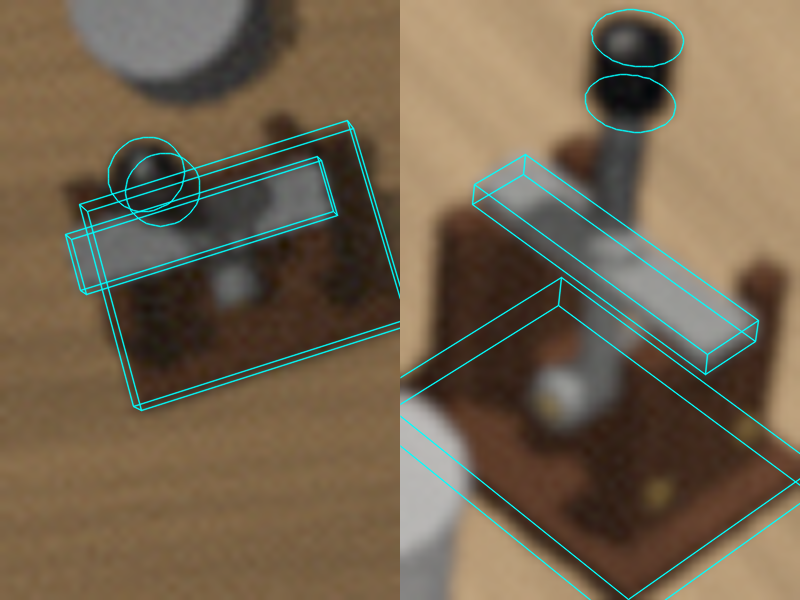

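The overlays match to about 1–2 mm. Before crossing I need the height of the cardboard boxes near the start pose.

```bash
python3 - <<'E'
from h import *
print(unproj("scene",(245,131),0),unproj("scene",(225,122),0),unproj("scene",(283,120),0))
for z in(.1,.15,.2,.25):print(z,unproj("scene",(250,92),z), proj("top",unproj("scene",(250,92),z)))
E
```

```text
[ 0.27617361 -0.58297784  0.        ] [ 3.10431658e-01 -6.99149758e-01  1.11022302e-16] [ 0.07535289 -0.60469648  0.        ]
0.1 [ 0.17157326 -0.73166821  0.1       ] [[536.72600401 299.30953301]]
0.15 [ 0.23725453 -0.61628749  0.15      ] [[500.31332682 279.72413558]]
0.2 [ 0.3029358  -0.50090677  0.2       ] [[461.09934394 258.63199136]]
0.25 [ 0.36861707 -0.38552605  0.25      ] [[418.74785744 235.85226851]]
```

```bash
python3 -m handwheel '[[1,[0,0,-0.15],[0,0,0.125]],[1,[0,0,-0.15],[0,0,0.125]],[1,[0,0,-0.1],[0,0,0.125]]]' 25
```

```text
time: 0.4
position: [0.1252, -0.531, 0.3475]
tool_rot: [-0.01, 0.996, -0.087, -0.003]
force: [-0.9, -0.6, -0.7]
grip_width: 0.0854
```

```bash
python3 - <<'E'
from h import *
plan([.487,-.2865,.22],-.16)
E
```

```text
t 0.40 pos [ 0.1252 -0.531   0.3475] yaw -0.175 q7 -0.42 F [-0.9 -0.6 -0.7] grip 0.0854
 shift/fs now-frame [ 1.259  -1.2058  0.5217]  target-frame [ 1.2729 -1.1962  0.51  ]  turn/fs [-0.0178  0.008  -0.0145] (row max .143)
```

```bash
python3 -m handwheel '[[1,[0.12,-0.12,0],[-0.018,0.008,-0.015]],[0.6,[0.13,-0.12,0],[0,0,0]],[0.5,[0.13,-0.12,0],[0,0,0]],[0.45,[0.13,-0.12,0],[0,0,0]],[0.45,[0.13,-0.12,0],[0,0,0]],[0.45,[0.13,-0.12,0.08],[0,0,0]],[0.45,[0.13,-0.12,0.08],[0,0,0]],[0.45,[0.12,-0.12,0.08],[0,0,0]],[0.45,[0.1,-0.1,0.08],[0,0,0]],[0.45,[0.05,-0.05,0.05],[0,0,0]]]' 25; python3 - <<'E'
from h import *
plan([.487,-.2865,.13],-.16)
E
```

```text
time: 1.4
position: [0.4679, -0.3047, 0.2525]
tool_rot: [0.005, 0.996, -0.088, 0.001]
force: [0.0, -0.3, -0.6]
grip_width: 0.0384
t 1.40 pos [ 0.4679 -0.3047  0.2525] yaw -0.176 q7 -1.26 F [ 0.  -0.3 -0.6] grip 0.0384
 shift/fs now-frame [ 0.0612 -0.0905  0.4892]  target-frame [ 0.0637 -0.0842  0.49  ]  turn/fs [ 0.0103 -0.0022 -0.015 ] (row max .143)
```

```bash
python3 -m handwheel '[[0.45,[0.06,-0.085,0.1],[0.01,-0.002,-0.015]],[0.45,[0,0,0.12],[0,0,0]],[0.45,[0,0,0.12],[0,0,0]],[0.45,[0,0,0.05],[0,0,0]],[0.45,[0,0,0],[0,0,0]]]' 25; python3 - <<'E'
from h import *
plan([.487,-.2865,.1],-.16)
cv2.imwrite("pics/t1.png",env.camera("top")[:,:,::-1]); cv2.imwrite("pics/s1.png",env.camera("scene")[:,:,::-1])
t=cv2.imread("pics/t1.png");s=cv2.imread("pics/s1.png")
f=lambda im,x,y:cv2.resize(im[y:y+75,x:x+50],None,fx=8,fy=8,interpolation=cv2.INTER_CUBIC)
cv2.imwrite("pics/c3.png",np.hstack([f(t,330,170),f(s,205,130)]))
E
```

```text
time: 1.9
position: [0.4888, -0.2782, 0.1459]
tool_rot: [-0.004, 0.997, -0.074, -0.003]
force: [-0.4, 0.5, -0.4]
grip_width: 0.0381
t 1.90 pos [ 0.4888 -0.2782  0.1459] yaw -0.148 q7 -1.30 F [-0.4  0.5 -0.4] grip 0.0381
 shift/fs now-frame [-0.0007  0.0353  0.1834]  target-frame [-0.0016  0.0341  0.1837]  turn/fs [-0.0065  0.0067  0.0114] (row max .143)
```

View pics/c3.png

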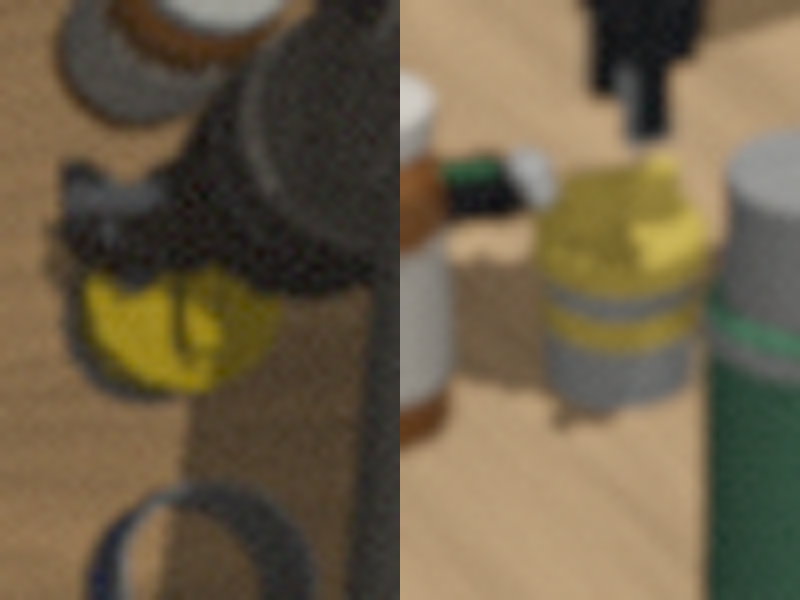

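The gripper is over the lid (top crop about (180,330) with the grip bar visible). The tool is about 8 mm too far in y, so I correct that and descend.

```bash
python3 -m handwheel '[[0.45,[0,0.034,0.04],[-0.006,0.006,0.011]],[0.45,[0,0,0],[0,0,0]],[0.45,[0,0,0],[0,0,0]]]' 25; python3 - <<'E'
from h import *
plan([.487,-.2865,.1],-.16)
E
```

```text
time: 2.3
position: [0.4902, -0.2899, 0.1404]
tool_rot: [0.002, 0.997, -0.081, 0.005]
force: [-0.2, -0.6, 0.5]
grip_width: 0.0385
t 2.30 pos [ 0.4902 -0.2899  0.1404] yaw -0.162 q7 -1.30 F [-0.2 -0.6  0.5] grip 0.0385
 shift/fs now-frame [-0.0164 -0.012   0.1616]  target-frame [-0.0149 -0.0114  0.1618]  turn/fs [ 0.004  -0.0091 -0.0024] (row max .143)
```

```bash
python3 -m handwheel '[[0.45,[-0.012,-0.008,0.06],[0,0,0]],[0.45,[0,0,0.06],[0,0,0]],[0.45,[0,0,0.03],[0,0,0]],[0.45,[0,0,0],[0,0,0]],[0.45,[0,0,0],[0,0,0]]]' 25; python3 - <<'E'
from h import *
plan([.487,-.2865,.1],-.16)
E
```

```text
time: 2.8
position: [0.49, -0.2901, 0.1058]
tool_rot: [0.004, 0.997, -0.082, 0.008]
force: [0.7, 0.3, 0.8]
grip_width: 0.0383
t 2.80 pos [ 0.49   -0.2901  0.1058] yaw -0.165 q7 -1.31 F [0.7 0.3 0.8] grip 0.0383
 shift/fs now-frame [-0.0146 -0.0126  0.023 ]  target-frame [-0.0142 -0.0125  0.0233]  turn/fs [ 0.0072 -0.0163 -0.0044] (row max .143)
```

```bash
python3 -m handwheel '[[0.45,[-0.01,-0.012,0.024],[0.007,-0.016,0]],[0.2,[0,0,0],[0,0,0]],[0,[0,0,0],[0,0,0]],[0,[0,0,0],[0,0,0]],[0,[0,0,0],[0,0,0]],[0,[0,0,0],[0,0,0]]]' 25; python3 - <<'E'
from h import *
plan([.487,-.2865,.1],-.16)
E
```

```text
time: 3.4
position: [0.4894, -0.2874, 0.1015]
tool_rot: [0.001, 0.997, -0.082, 0.001]
force: [-0.5, -0.3, -0.3]
grip_width: 0.0115
t 3.40 pos [ 0.4894 -0.2874  0.1015] yaw -0.165 q7 -1.32 F [-0.5 -0.3 -0.3] grip 0.0115
 shift/fs now-frame [-0.0101 -0.0021  0.006 ]  target-frame [-0.0101 -0.0021  0.006 ]  turn/fs [ 0.0011 -0.0025 -0.0045] (row max .143)
```

```bash
python3 -m handwheel '[[0,[0,0,-0.05],[0,0,0]],[0,[0,0,-0.08],[0,0,0]],[0,[0,0,-0.08],[0,0,0]],[0,[0,0,-0.05],[0,0,0]],[0,[0,0,0],[0,0,0]],[0,[0,0,0],[0,0,0]]]'; python3 - <<'E'
from h import *
plan([.42,-.14,.1],-.16)
cv2.imwrite("pics/s2.png",env.camera("scene")[:,:,::-1])
s=cv2.imread("pics/s2.png")
cv2.imwrite("pics/c4.png",cv2.resize(s[100:250,170:300],None,fx=4,fy=4,interpolation=cv2.INTER_CUBIC))
E
```

```text
time: 4.0
position: [0.4894, -0.2872, 0.1721]
tool_rot: [0.001, 0.997, -0.082, 0.002]
force: [-0.3, -0.4, -1.2]
grip_width: 0.0113
t 4.00 pos [ 0.4894 -0.2872  0.1721] yaw -0.165 q7 -1.30 F [-0.3 -0.4 -1.2] grip 0.0113
 shift/fs now-frame [-0.3716 -0.5358  0.2862]  target-frame [-0.368  -0.5371  0.2884]  turn/fs [ 0.0013 -0.0039 -0.0044] (row max .143)
```

View pics/c4.png

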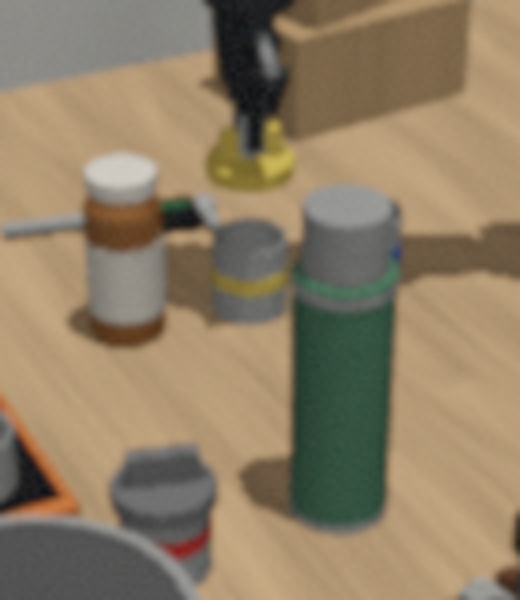

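The lid is held clear at crop (250,165) and the ring still stands at (250,270). Next I carry it aside.

```bash
python3 -m handwheel '[[0,[-0.04,-0.06,0],[0,0,0]],[0,[-0.07,-0.1,0],[0,0,0]],[0,[-0.07,-0.1,0],[0,0,0]],[0,[-0.07,-0.1,0.05],[0,0,0]],[0,[-0.07,-0.1,0.05],[0,0,0]],[0,[-0.04,-0.05,0.05],[0,0,0]],[0,[0,0,0.02],[0,0,0]],[0,[0,0,0],[0,0,0]]]'; python3 - <<'E'
from h import *
plan([.42,-.14,.055],-.16)
E
```

```text
time: 4.85
position: [0.4157, -0.1421, 0.1224]
tool_rot: [0.0, 0.997, -0.083, -0.002]
force: [0.9, -0.9, -0.7]
grip_width: 0.0112
t 4.85 pos [ 0.4157 -0.1421  0.1224] yaw -0.166 q7 -1.52 F [ 0.9 -0.9 -0.7] grip 0.0112
 shift/fs now-frame [ 0.0168 -0.0115  0.2696]  target-frame [ 0.0157 -0.0111  0.2697]  turn/fs [ 0.0007  0.0041 -0.0061] (row max .143)
```

```bash
python3 -m handwheel '[[0,[0,0,0.1],[0,0,0]],[0,[0,0,0.1],[0,0,0]],[0,[0,0,0.06],[0,0,0]],[0,[0,0,0.02],[0,0,0]],[0,[0,0,0.01],[0,0,0]],[0,[0,0,0.0],[0,0,0]]]'; python3 - <<'E'
from h import *
plan([.42,-.14,.0435],-.16)
E
```

```text
time: 5.45
position: [0.4222, -0.1506, 0.0502]
tool_rot: [0.003, 0.996, -0.088, 0.003]
force: [0.9, -0.6, -0.4]
grip_width: 0.0111
t 5.45 pos [ 0.4222 -0.1506  0.0502] yaw -0.175 q7 -1.56 F [ 0.9 -0.6 -0.4] grip 0.0111
 shift/fs now-frame [-0.0162 -0.0403  0.0266]  target-frame [-0.0154 -0.0405  0.0269]  turn/fs [ 0.0044 -0.0057 -0.0147] (row max .143)
```

```bash
python3 -m handwheel '[[0,[0,0,0.014],[0.004,-0.005,0]],[0,[0,0,0.01],[0,0,0]],[0,[0,0,0.008],[0,0,0]],[0,[0,0,0.0],[0,0,0]]]'; python3 - <<'E'
from h import *
plan([.42,-.14,.0435],-.16)
E
```

```text
time: 5.85
position: [0.4246, -0.152, 0.0439]
tool_rot: [0.001, 0.996, -0.088, 0.003]
force: [0.1, -0.7, -0.4]
grip_width: 0.0114
t 5.85 pos [ 0.4246 -0.152   0.0439] yaw -0.176 q7 -1.56 F [ 0.1 -0.7 -0.4] grip 0.0114
 shift/fs now-frame [-0.0266 -0.044   0.0014]  target-frame [-0.0259 -0.0444  0.0016]  turn/fs [ 0.0012 -0.0056 -0.0156] (row max .143)
```

```bash
python3 -m handwheel '[[0,[0,0,0.008],[0,0,0]],[0.1,[0,0,0],[0,0,0]],[0.25,[0,0,0],[0,0,0]],[0.3,[0,0,0],[0,0,0]],[0.3,[0,0,-0.08],[0,0,0]],[0.3,[0,0,-0.16],[0,0,0]],[0.3,[0,0,-0.16],[0,0,0]],[0.4,[0,0,-0.16],[0,0,0.1]],[0.5,[0,0,-0.16],[0,0,0]]]' 25; python3 - <<'E'
from h import *
plan([.42,.05,.28],0.4)
t=env.camera("top")[:,:,::-1];s=env.camera("scene")[:,:,::-1]
f=lambda im,x,y:cv2.resize(im[y:y+100,x:x+80],None,fx=5,fy=5,interpolation=cv2.INTER_CUBIC)
cv2.imwrite("pics/c5.png",np.hstack([f(t,285,180),f(s,205,130)]))
E
```

```text
time: 6.75
position: [0.419, -0.1497, 0.2228]
tool_rot: [-0.001, 0.99, -0.141, -0.005]
force: [0.5, -1.0, -0.8]
grip_width: 0.0425
t 6.75 pos [ 0.419  -0.1497  0.2228] yaw -0.284 q7 -1.58 F [ 0.5 -1.  -0.8] grip 0.0425
 shift/fs now-frame [-0.2221 -0.768  -0.2261]  target-frame [ 0.3147 -0.734  -0.229 ]  turn/fs [-0.004   0.0089 -0.6531] (row max .143)
```

View pics/c5.png

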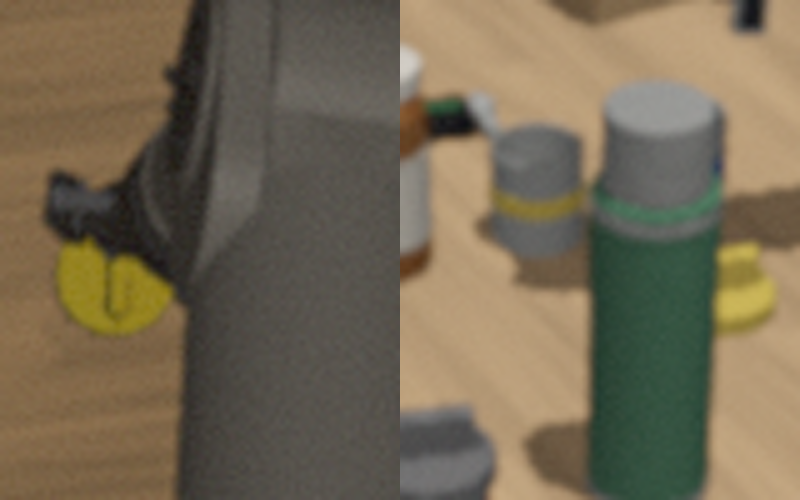

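The lid lies flat on the table (scene crop (745,290)) and the ring is open and upright. Now the gauge.

```bash
python3 -m handwheel '[[0.6,[0,0,-0.16],[0,0,-0.13]],[0.6,[0,0,-0.16],[0,0,-0.13]],[0.6,[0,0,-0.16],[0,0,-0.13]],[0.6,[0,0,0],[0,0,-0.13]],[0.6,[0,0,0],[0,0,-0.13]],[0.6,[0,0,0],[0,0,0]]]' 30; python3 - <<'E'
from h import *
plan([.42,.07,.32],0.4)
plan([.5707,.2324,.32],0.4)
E
```

```text
time: 7.45
position: [0.4206, -0.1498, 0.3476]
tool_rot: [-0.001, 0.977, 0.212, -0.002]
force: [0.2, 0.1, 0.6]
grip_width: 0.0514
t 7.45 pos [ 0.4206 -0.1498  0.3476] yaw 0.426 q7 -0.86 F [0.2 0.1 0.6] grip 0.0514
 shift/fs now-frame [ 0.3618 -0.8012  0.1109]  target-frame [ 0.3403 -0.8107  0.1106]  turn/fs [-0.0016  0.0028  0.0251] (row max .143)
t 7.45 pos [ 0.4206 -0.1498  0.3476] yaw 0.426 q7 -0.86 F [0.2 0.1 0.6] grip 0.0514
 shift/fs now-frame [ 1.1793 -1.1434  0.1091]  target-frame [ 1.1484 -1.1743  0.1106]  turn/fs [-0.0016  0.0028  0.0251] (row max .143)
```

```bash
python3 -m handwheel '[[0.6,[0.08,-0.08,0],[0,0,0.025]],[0.6,[0.13,-0.13,0],[0,0,0]],[0.6,[0.13,-0.13,0],[0,0,0]],[0.6,[0.13,-0.13,0],[0,0,0]],[0.6,[0.13,-0.13,0],[0,0,0]],[0.6,[0.13,-0.13,0],[0,0,0]],[0.6,[0.13,-0.13,0.05],[0,0,0]],[0.6,[0.13,-0.13,0.05],[0,0,0]],[0.6,[0.08,-0.08,0.05],[0,0,0]],[0.6,[0.04,-0.04,0],[0,0,0]],[0.6,[0,0,0],[0,0,0]]]' 30; python3 - <<'E'
from h import *
plan([.5707,.2324,.22],0.4)
E
```

```text
time: 8.55
position: [0.5769, 0.2194, 0.2913]
tool_rot: [-0.0, 0.985, 0.175, -0.012]
force: [-0.6, 0.6, 0.4]
grip_width: 0.0514
t 8.55 pos [0.5769 0.2194 0.2913] yaw 0.351 q7 -1.77 F [-0.6  0.6  0.4] grip 0.0514
 shift/fs now-frame [ 0.0014 -0.056   0.2857]  target-frame [-0.0026 -0.0577  0.2854]  turn/fs [-0.0053  0.0226 -0.0464] (row max .143)
```

```bash
python3 -m handwheel '[[0.6,[0,-0.057,0.05],[-0.005,0.022,-0.046]],[0.6,[0,0,0.1],[0,0,0]],[0.6,[0,0,0.05],[0,0,0]],[0.6,[0,0,0],[0,0,0]],[0.6,[0,0,0],[0,0,0]]]' 30; python3 - <<'E'
from h import *
plan([.5707,.2324,.158],0.4)
E
```

```text
time: 9.05
position: [0.5712, 0.2279, 0.2379]
tool_rot: [0.002, 0.981, 0.193, -0.002]
force: [0.9, -0.3, 1.1]
grip_width: 0.0512
t 9.05 pos [0.5712 0.2279 0.2379] yaw 0.389 q7 -1.77 F [ 0.9 -0.3  1.1] grip 0.0512
 shift/fs now-frame [ 0.0064 -0.0187  0.3193]  target-frame [ 0.0051 -0.0175  0.3194]  turn/fs [ 0.0035  0.0045 -0.0103] (row max .143)
```

```bash
python3 -m handwheel '[[0.6,[0.006,-0.019,0.06],[0.003,0.004,-0.01]],[0.6,[0,0,0.08],[0,0,0]],[0.6,[0,0,0.08],[0,0,0]],[0.6,[0,0,0.04],[0,0,0]],[0.6,[0,0,0],[0,0,0]],[0.6,[0,0,0],[0,0,0]]]' 30; python3 - <<'E'
from h import *
plan([.5707,.2324,.158],0.4)
t=env.camera("top")[:,:,::-1];s=env.camera("scene")[:,:,::-1]
f=lambda im,x,y:cv2.resize(im[y:y+75,x:x+60],None,fx=6,fy=6,interpolation=cv2.INTER_CUBIC)
cv2.imwrite("pics/c6.png",np.hstack([f(t,145,160),f(s,275,200)]))
E
```

```text
time: 9.65
position: [0.5768, 0.2305, 0.1792]
tool_rot: [-0.0, 0.981, 0.194, 0.007]
force: [0.2, 0.9, 0.6]
grip_width: 0.0511
t 9.65 pos [0.5768 0.2305 0.1792] yaw 0.390 q7 -1.79 F [0.2 0.9 0.6] grip 0.0511
 shift/fs now-frame [-0.0211 -0.0165  0.0843]  target-frame [-0.0197 -0.0165  0.0846]  turn/fs [ 0.0026 -0.013  -0.0097] (row max .143)
```

View pics/c6.png

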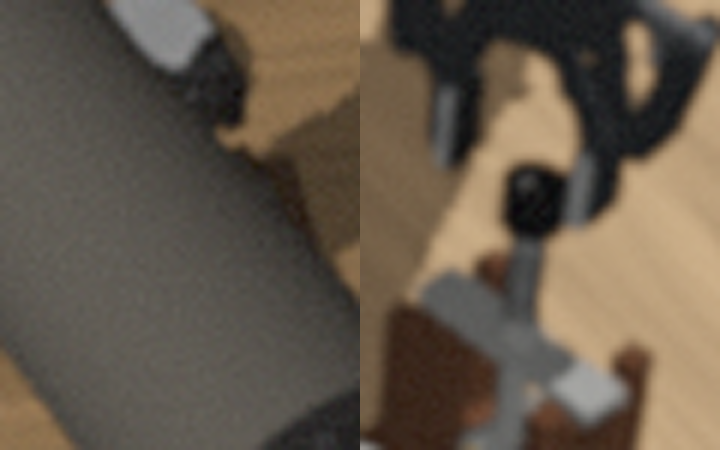

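The fingers straddle the knob (scene crop (535,200), fingers at 450 and 580). I correct about 5 mm and descend.

```bash
python3 -m handwheel '[[0.6,[-0.022,-0.016,0.03],[0.002,-0.013,-0.01]],[0.6,[0,0,0.03],[0,0,0]],[0.6,[-0.004,-0.004,0.02],[0,0,0]],[0.6,[0,0,0],[0,0,0]]]' 30; python3 - <<'E'
from h import *
plan([.5707,.2324,.158],0.4)
E
```

```text
time: 10.15
position: [0.5691, 0.234, 0.1596]
tool_rot: [-0.0, 0.98, 0.2, 0.001]
force: [-0.5, 0.5, -0.5]
grip_width: 0.0513
t 10.15 pos [0.5691 0.234  0.1596] yaw 0.402 q7 -1.80 F [-0.5  0.5 -0.5] grip 0.0513
 shift/fs now-frame [0.0033 0.0084 0.0064]  target-frame [0.0034 0.0084 0.0064]  turn/fs [ 0.     -0.0025  0.0017] (row max .143)
```

```bash
python3 -m handwheel '[[0.45,[0.003,0.008,0.004],[0,0,0]],[0.3,[0,0,0],[0,0,0]],[0.2,[0,0,0],[0,0,0]],[0.2,[0,0,0],[0,0,0]],[0.2,[0,0,0],[0,0,0]]]' 40; python3 - <<'E'
from h import *
plan([.5707,.2324,.158],0.4)
E
```

```text
time: 10.65
position: [0.5707, 0.2321, 0.1584]
tool_rot: [-0.0, 0.98, 0.199, 0.001]
force: [-0.7, -0.4, -0.4]
grip_width: 0.0246
t 10.65 pos [0.5707 0.2321 0.1584] yaw 0.402 q7 -1.79 F [-0.7 -0.4 -0.4] grip 0.0246
 shift/fs now-frame [ 0.0005 -0.0011  0.0015]  target-frame [ 0.0005 -0.0011  0.0015]  turn/fs [ 0.0001 -0.002   0.0016] (row max .143)
```

```bash
python3 -m handwheel '[[0,[0,0,0],[0,0,0]],[0,[0,0,-0.02],[0,0,0]],[0,[0,0,-0.06],[0,0,0]],[0,[0,0,-0.1],[0,0,0]],[0,[0,0,-0.15],[0,0,0]],[0,[0,0,-0.16],[0,0,0]],[0,[0,0,-0.16],[0,0,0]],[0,[0,0,-0.1],[0,0,0]],[0,[0,0,0],[0,0,0]]]' 40; python3 - <<'E'
from h import *
plan([.42,.05,.36],0.4)
s=env.camera("scene")[:,:,::-1]; t=env.camera("top")[:,:,::-1]
cv2.imwrite("pics/c7.png",np.hstack([cv2.resize(s[130:300,240:360],None,fx=3.5,fy=3.5),cv2.resize(t[130:300,120:225],None,fx=3.5,fy=3.5)]))
E
```

```text
time: 11.55
position: [0.5675, 0.2301, 0.346]
tool_rot: [0.001, 0.98, 0.2, -0.007]
force: [0.6, 1.0, -2.3]
grip_width: 0.025
t 11.55 pos [0.5675 0.2301 0.346 ] yaw 0.402 q7 -1.74 F [ 0.6  1.  -2.3] grip 0.0250
 shift/fs now-frame [-0.8256  0.4319 -0.0439]  target-frame [-0.824   0.4337 -0.0559]  turn/fs [-0.0002  0.0139  0.0021] (row max .143)
```

View pics/c7.png

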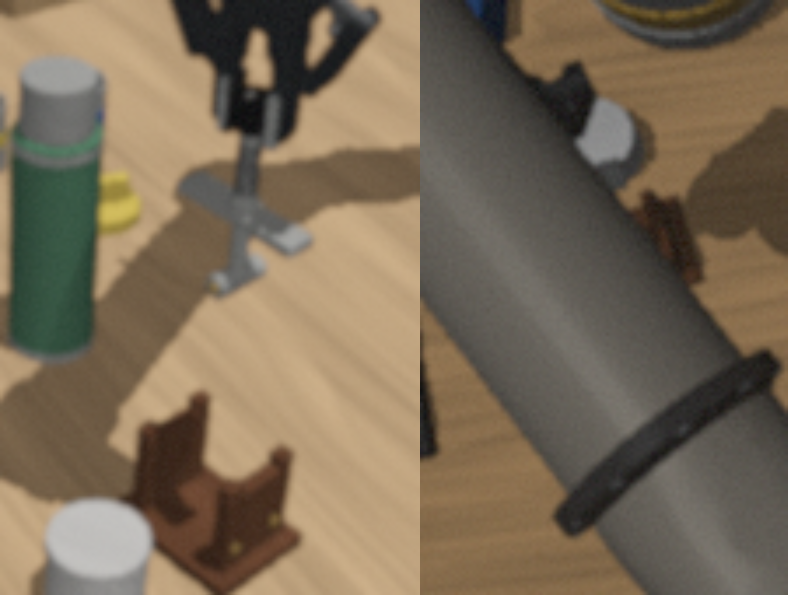

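The gauge hangs upright from the knob (left crop (245,215)) and the rest is empty. I route it around the thermos on the robot side.

```bash
python3 -m handwheel '[[0,[-0.06,0.03,-0.03],[0,0.014,0]],[0,[-0.1,0.053,0],[0,0,0]],[0,[-0.12,0.063,0],[0,0,0]],[0,[-0.12,0.063,0],[0,0,0]],[0,[-0.12,0.063,0],[0,0,0]],[0,[-0.12,0.063,0],[0,0,0]],[0,[-0.1,0.053,0],[0,0,0]],[0,[-0.05,0.03,0],[0,0,0]]]' 40; python3 - <<'E'
from h import *
plan([.41,-.10,.34],0.4)
E
```

```text
time: 12.45
position: [0.4104, 0.0463, 0.3277]
tool_rot: [0.001, 0.979, 0.201, -0.027]
force: [1.0, -0.2, -3.1]
grip_width: 0.0249
t 12.45 pos [0.4104 0.0463 0.3277] yaw 0.405 q7 -1.35 F [ 1.  -0.2 -3.1] grip 0.0249
 shift/fs now-frame [-0.2341  0.5368 -0.042 ]  target-frame [-0.2293  0.5382 -0.0491]  turn/fs [-0.0092  0.0507  0.0042] (row max .143)
```

```bash
python3 -m handwheel '[[0,[-0.03,0.06,-0.02],[-0.009,0.05,0.004]],[0,[-0.05,0.12,-0.01],[0,0.005,0]],[0,[-0.05,0.12,0],[0,0.005,0]],[0,[-0.05,0.12,0],[0,0.005,0]],[0,[-0.04,0.1,0],[0,0,0]],[0,[-0.02,0.04,0],[0,0,0]]]' 40; python3 - <<'E'
from h import *
plan([.488,-.286,.30],0.4)
E
```

```text
time: 13.05
position: [0.3972, -0.1122, 0.319]
tool_rot: [-0.006, 0.98, 0.197, -0.006]
force: [-0.0, 0.5, -2.7]
grip_width: 0.0252
t 13.05 pos [ 0.3972 -0.1122  0.319 ] yaw 0.398 q7 -0.94 F [-0.   0.5 -2.7] grip 0.0252
 shift/fs now-frame [0.0664 0.7827 0.0638]  target-frame [0.0638 0.7818 0.0759]  turn/fs [-0.014   0.0093 -0.0024] (row max .143)
```

```bash
python3 - <<'E'
from h import *
t=env.camera("top")[:,:,::-1];s=env.camera("scene")[:,:,::-1]
cv2.imwrite("pics/t3.png",t);cv2.imwrite("pics/s3.png",s)
x,y=.488,-.2865
overlay({"top":t,"scene":s},[circ(x,y,.07,.032),circ(x,y,.07,.029),circ(x,y,0,.032)],[("top",(325,180,50,70)),("scene",(205,140,50,70))],"pics/o3.png")
E
```

```text
(no output)
```

View pics/o3.png

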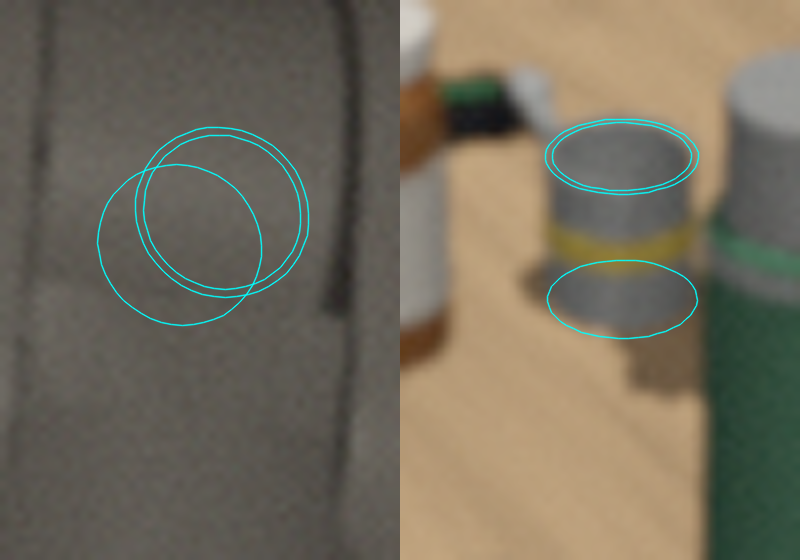

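```bash
python3 -m handwheel '[[0,[0.01,0.08,0],[-0.014,0.009,0]],[0,[0.012,0.14,0.01],[0,0,0]],[0,[0.012,0.14,0.01],[0,0,0]],[0,[0.012,0.14,0.01],[0,0,0]],[0,[0.012,0.14,0.01],[0,0,0]],[0,[0.01,0.1,0.01],[0,0,0]],[0,[0,0.03,0],[0,0,0]],[0,[0,0,0],[0,0,0]]]' 40; python3 - <<'E'
from h import *
plan([.4872,-.2863,.24],0.4)
E
```

```text
time: 13.95
position: [0.4986, -0.2699, 0.2994]
tool_rot: [-0.006, 0.977, 0.211, 0.001]
force: [0.4, 0.2, -3.8]
grip_width: 0.0248
t 13.95 pos [ 0.4986 -0.2699  0.2994] yaw 0.426 q7 -0.72 F [ 0.4  0.2 -3.8] grip 0.0248
 shift/fs now-frame [-0.0698  0.0439  0.2368]  target-frame [-0.0677  0.0428  0.2376]  turn/fs [-0.0116 -0.0039  0.025 ] (row max .143)
```

```bash
python3 -m handwheel '[[0,[-0.07,0.043,0.06],[-0.012,-0.004,0.025]],[0,[0,0,0.08],[0,0,0]],[0,[0,0,0.06],[0,0,0]],[0,[0,0,0.02],[0,0,0]],[0,[0,0,0],[0,0,0]]]' 40; python3 - <<'E'
from h import *
plan([.4872,-.2863,.215],0.4)
E
```

```text
time: 14.45
position: [0.489, -0.2756, 0.2436]
tool_rot: [-0.003, 0.979, 0.205, 0.002]
force: [-0.4, 0.3, -3.2]
grip_width: 0.0249
t 14.45 pos [ 0.489  -0.2756  0.2436] yaw 0.413 q7 -0.72 F [-0.4  0.3 -3.2] grip 0.0249
 shift/fs now-frame [-0.0242  0.037   0.114 ]  target-frame [-0.0232  0.0367  0.1143]  turn/fs [-0.005  -0.0044  0.0125] (row max .143)
```

```bash
python3 -m handwheel '[[0,[-0.024,0.04,0.03],[-0.005,-0.004,0.012]],[0,[0,0.01,0.03],[0,0,0]],[0,[0,0,0.02],[0,0,0]],[0,[0,0,0],[0,0,0]]]' 40; python3 - <<'E'
from h import *
plan([.4872,-.2863,.21],0.4)
t=env.camera("top")[:,:,::-1];s=env.camera("scene")[:,:,::-1]
f=lambda im,x,y:cv2.resize(im[y:y+75,x:x+50],None,fx=8,fy=8,interpolation=cv2.INTER_CUBIC)
cv2.imwrite("pics/t4.png",t);cv2.imwrite("pics/s4.png",s)
cv2.imwrite("pics/c8.png",np.hstack([f(t,325,170),f(s,205,110)]))
E
```

```text
time: 14.85
position: [0.49, -0.2894, 0.2245]
tool_rot: [0.001, 0.98, 0.2, 0.002]
force: [-0.3, 0.3, -3.6]
grip_width: 0.0251
t 14.85 pos [ 0.49   -0.2894  0.2245] yaw 0.402 q7 -0.72 F [-0.3  0.3 -3.6] grip 0.0251
 shift/fs now-frame [-0.0058 -0.016   0.0578]  target-frame [-0.0056 -0.0158  0.0579]  turn/fs [ 0.0033 -0.0031  0.0019] (row max .143)
```

View pics/c8.png

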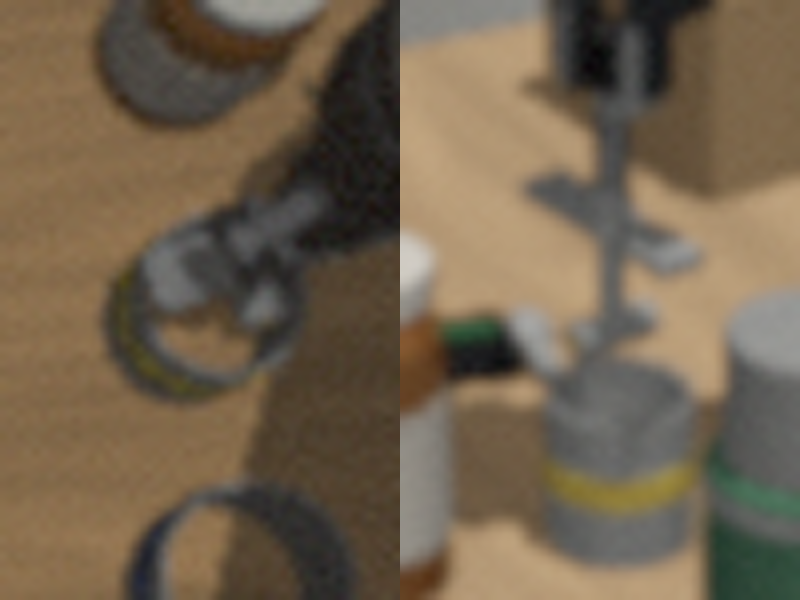

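The gauge hangs over the ring (top crop (225,260), ring about (205,305)). I check with an overlay.

```bash
python3 - <<'E'
from h import *
t=cv2.imread("pics/t4.png");s=cv2.imread("pics/s4.png")
x,y=.4872,-.2863
gx,gy,gz=.490,-.2894,.2245-.0804
overlay({"top":t,"scene":s},[circ(x,y,.07,.032),circ(x,y,.07,.029),circ(x,y,0,.032),box(gx,gy,.2,gz,gz+.008,.022,.096),box(gx,gy,.2,gz-.054,gz-.036,.046,.018)],[("top",(325,170,50,70)),("scene",(205,115,50,70))],"pics/o4.png")
E
```

```text
(no output)
```

View pics/o4.png

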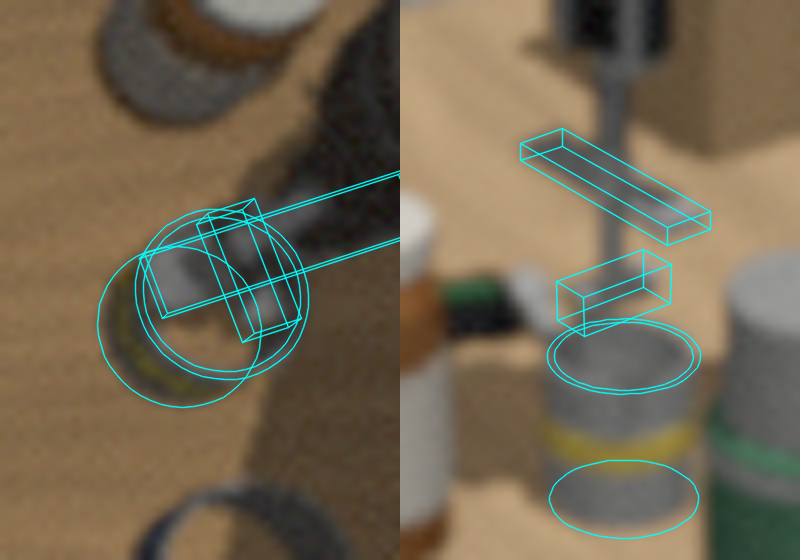

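```bash
python3 - <<'E'
from h import *
t=cv2.imread("pics/t4.png");s=cv2.imread("pics/s4.png")
o=[]
for x,y in((.4872,-.2863),(.4885,-.284)):
    overlay({"top":t,"scene":s},[circ(x,y,.07,.032),circ(x,y,.07,.029),circ(x,y,0,.032)],[("top",(335,190,30,34)),("scene",(217,150,30,34))],"pics/tmp.png",f=11)
    o.append(cv2.imread("pics/tmp.png"))
cv2.imwrite("pics/o5.png",cv2.resize(np.vstack(o),None,fx=.8,fy=.8))
E
```

```text
(no output)
```

View pics/o5.png

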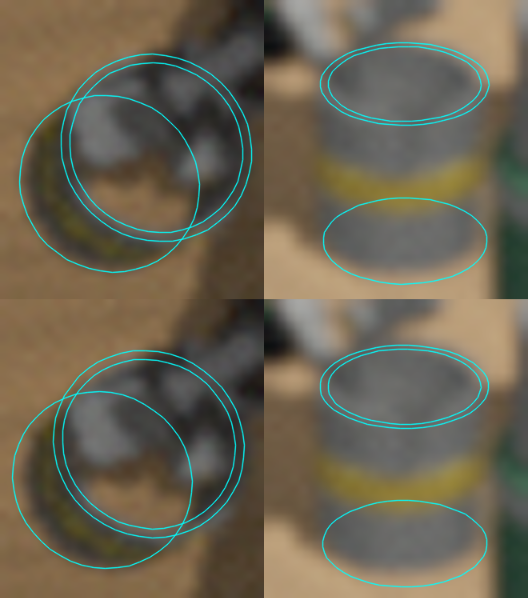

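```bash
python3 -m handwheel '[[0,[-0.005,-0.015,0.03],[0.003,-0.003,0]],[0,[0,0,0.03],[0,0,0]],[0,[0,0,0.02],[0,0,0]],[0,[0,0,0],[0,0,0]]]' 40; python3 - <<'E'
from h import *
plan([.4875,-.286,.155],0.4)
E
```

```text
time: 15.35
position: [0.4882, -0.2857, 0.204]
tool_rot: [0.0, 0.98, 0.2, 0.001]
force: [-0.1, -0.4, -3.0]
grip_width: 0.0243
t 15.35 pos [ 0.4882 -0.2857  0.204 ] yaw 0.403 q7 -0.72 F [-0.1 -0.4 -3. ] grip 0.0243
 shift/fs now-frame [-0.0032 -0.0004  0.1961]  target-frame [-2.900e-03 -1.000e-04  1.961e-01]  turn/fs [ 0.0013 -0.0017  0.0027] (row max .143)
```

```bash
python3 -m handwheel '[[0,[0,0,0.03],[0,0,0]],[0,[0,0,0.03],[0,0,0]],[0,[0,0,0.03],[0,0,0]],[0,[0,0,0.02],[0,0,0]],[0,[0,0,0],[0,0,0]]]' 40; python3 - <<'E'
from h import *
plan([.4875,-.286,.155],0.4)
E
```

```text
time: 15.85
position: [0.488, -0.2857, 0.1736]
tool_rot: [0.0, 0.98, 0.2, 0.001]
force: [0.3, 0.3, -3.0]
grip_width: 0.0247
t 15.85 pos [ 0.488  -0.2857  0.1736] yaw 0.403 q7 -0.73 F [ 0.3  0.3 -3. ] grip 0.0247
 shift/fs now-frame [-0.0026  0.0002  0.0742]  target-frame [-0.0025  0.0003  0.0742]  turn/fs [ 0.0006 -0.0012  0.0027] (row max .143)
```

```bash
python3 -m handwheel '[[0,[0,0,0.025],[0,0,0]],[0,[0,0,0.025],[0,0,0]],[0,[0,0,0.015],[0,0,0]],[0,[0,0,0.01],[0,0,0]],[0,[0,0,0.006],[0,0,0]],[0,[0,0,0],[0,0,0]]]' 40; python3 - <<'E'
from h import *
plan([.4875,-.286,.150],0.4)
E
```

```text
time: 16.45
position: [0.4884, -0.286, 0.1518]
tool_rot: [0.0, 0.98, 0.2, 0.001]
force: [0.4, -1.0, -2.7]
grip_width: 0.0252
t 16.45 pos [ 0.4884 -0.286   0.1518] yaw 0.403 q7 -0.73 F [ 0.4 -1.  -2.7] grip 0.0252
 shift/fs now-frame [-0.0035 -0.0013  0.0072]  target-frame [-0.0035 -0.0013  0.0072]  turn/fs [ 0.0013 -0.0018  0.0025] (row max .143)
```

```bash
python3 -m handwheel '[[0,[0,0,0.008],[0,0,0]],[0,[0,0,0.006],[0,0,0]],[0,[0,0,0.006],[0,0,0]]]' 40; python3 -m handwheel '[[0,[0,0,0.006],[0,0,0]],[0,[0,0,0.004],[0,0,0]],[0,[0,0,0],[0,0,0]]]' 40
```

```text
time: 16.75
position: [0.4895, -0.2861, 0.1502]
tool_rot: [0.001, 0.98, 0.2, 0.002]
force: [-2.5, 2.3, 5.7]
grip_width: 0.0247
time: 17.05
position: [0.4892, -0.2861, 0.1504]
tool_rot: [0.002, 0.98, 0.2, 0.002]
force: [-1.6, -0.6, -1.8]
grip_width: 0.0248
```

```bash
python3 - <<'E'
from h import *
plan([.4875,-.286,.150],0.4)
t=env.camera("top")[:,:,::-1];s=env.camera("scene")[:,:,::-1]
gx,gy,gz=.4884,-.286,.07
overlay({"top":t,"scene":s},[],[("top",(325,180,50,70)),("scene",(205,125,50,70))],"pics/c9.png")
E
```

```text
t 17.05 pos [ 0.4892 -0.2861  0.1504] yaw 0.403 q7 -0.73 F [-1.6 -0.6 -1.8] grip 0.0248
 shift/fs now-frame [-0.0061 -0.0031  0.0016]  target-frame [-0.0061 -0.003   0.0016]  turn/fs [ 0.0044 -0.0037  0.0025] (row max .143)
```

View pics/c9.png

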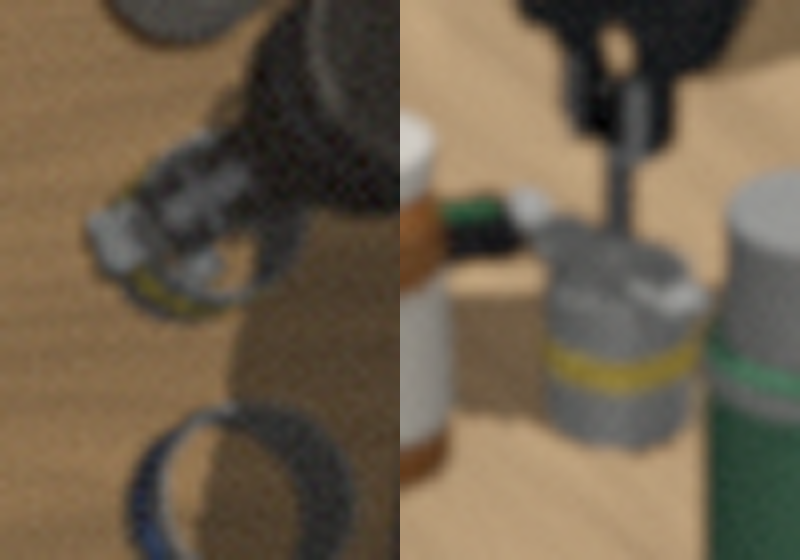

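The bar lies on the rim, with the handle at crop x=620 and the ring centre at 621. I briefly open to let it settle, then re-grip.

```bash
python3 -m handwheel '[[0.3,[0,0,0],[0.004,-0.003,0]],[0.38,[0,0,0],[0,0,0]],[0.38,[0,0,0],[0,0,0]],[0.3,[0,0,0],[0,0,0]],[0.25,[0,0,0],[0,0,0]],[0.2,[0,0,0],[0,0,0]],[0,[0,0,0],[0,0,0]],[0,[0,0,0],[0,0,0]]]' 30; python3 - <<'E'
from h import *
plan([.4875,-.286,.150],0.4)
E
```

```text
time: 17.95
position: [0.4911, -0.286, 0.1505]
tool_rot: [0.001, 0.98, 0.2, 0.002]
force: [-0.7, -0.8, 1.2]
grip_width: 0.0246
t 17.95 pos [ 0.4911 -0.286   0.1505] yaw 0.403 q7 -0.73 F [-0.7 -0.8  1.2] grip 0.0246
 shift/fs now-frame [-0.0131 -0.0058  0.0018]  target-frame [-0.0131 -0.0058  0.0018]  turn/fs [ 0.0019 -0.0033  0.0033] (row max .143)
```

```bash
python3 -m handwheel '[[0,[-0.008,-0.003,0],[0,-0.003,-0.06]],[0,[0,0,0],[0,0,-0.1]],[0,[0,0,0],[0,0,-0.12]],[0,[0,0,0],[0,0,-0.12]],[0,[0,0,0],[0,0,0]]]' 30; python3 - <<'E'
from h import *
plan([.4885,-.286,.150],1.6)
E
```

```text
time: 18.45
position: [0.4892, -0.2861, 0.1504]
tool_rot: [0.001, 0.914, 0.407, 0.0]
force: [-1.2, -0.4, 0.4]
grip_width: 0.0249
t 18.45 pos [ 0.4892 -0.2861  0.1504] yaw 0.838 q7 -0.33 F [-1.2 -0.4  0.4] grip 0.0249
 shift/fs now-frame [-0.0015 -0.0022  0.0018]  target-frame [ 0.0004 -0.0026  0.0018]  turn/fs [ 0.0023  0.0012 -0.7281] (row max .143)
```

```bash
python3 -m handwheel '[[0,[0,0,0],[0,0,-0.12]],[0,[0,0,0],[0,0,-0.12]],[0,[0,0,0],[0,0,-0.12]],[0,[0,0,0],[0,0,-0.12]],[0,[0,0,0],[0,0,-0.12]],[0,[0,0,0],[0,0,-0.06]],[0,[0,0,0],[0,0,0]]]' 30; python3 - <<'E'
from h import *
plan([.4885,-.286,.150],1.6)
t=env.camera("top")[:,:,::-1];s=env.camera("scene")[:,:,::-1]
overlay({"top":t,"scene":s},[],[("top",(325,180,50,70)),("scene",(205,125,50,70))],"pics/c10.png")
E
```

```text
time: 19.15
position: [0.4887, -0.2859, 0.1504]
tool_rot: [0.001, 0.72, 0.694, 0.0]
force: [-0.6, 1.9, 0.7]
grip_width: 0.025
t 19.15 pos [ 0.4887 -0.2859  0.1504] yaw 1.534 q7 0.31 F [-0.6  1.9  0.7] grip 0.0250
 shift/fs now-frame [-0.0003 -0.0009  0.0016]  target-frame [-0.0002 -0.001   0.0016]  turn/fs [ 0.0012  0.0007 -0.0626] (row max .143)
```

View pics/c10.png

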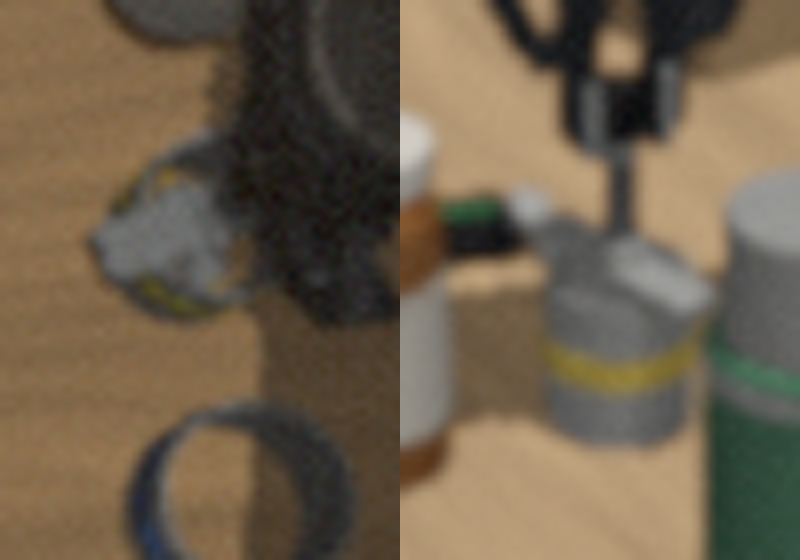

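```bash
python3 - <<'E'
from h import *
t=env.camera("top")[:,:,::-1];s=env.camera("scene")[:,:,::-1]
cv2.imwrite("pics/t5.png",t);cv2.imwrite("pics/s5.png",s)
overlay({"top":t,"scene":s},[box(.4885,-.286,.2,.07,.078,.022,.096)],[("top",(330,190,40,40)),("scene",(217,140,40,40))],"pics/o6.png",10)
E
```

```text
(no output)
```

View pics/o6.png

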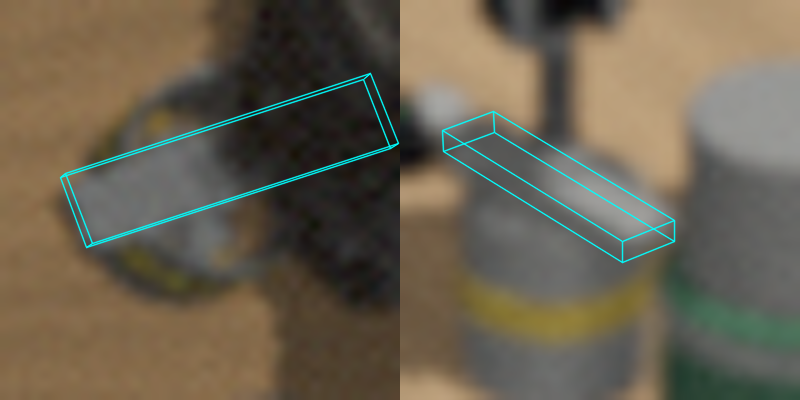

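The overlay at yaw 0.2 still fits, so the gauge did not turn with the knob, and a brass tip shows at the wall (157,120). I tighten back.

```bash
python3 -m handwheel '[[0,[0,0,0],[0,0,0]],[0,[0,0,0],[0,0,0.06]],[0,[0,0,0],[0,0,0.12]],[0,[0,0,0],[0,0,0.12]],[0,[0,0,0],[0,0,0.12]],[0,[0,0,0],[0,0,0.12]],[0,[0,0,0],[0,0,0.12]],[0,[0,0,0],[0,0,0.12]],[0,[0,0,0],[0,0,0.12]],[0,[0,0,0],[0,0,0.06]],[0,[0,0,0],[0,0,0]]]' 30; python3 - <<'E'
from h import *
plan([.4885,-.286,.150],0.4)
E
```

```text
time: 20.45
position: [0.4893, -0.2863, 0.1504]
tool_rot: [0.002, 0.971, 0.238, 0.0]
force: [-1.6, 0.9, 0.6]
grip_width: 0.025
t 20.45 pos [ 0.4893 -0.2863  0.1504] yaw 0.480 q7 -0.66 F [-1.6  0.9  0.6] grip 0.0250
 shift/fs now-frame [-0.0023 -0.0025  0.0017]  target-frame [-0.0024 -0.0023  0.0017]  turn/fs [ 0.004  -0.      0.0762] (row max .143)
```

```bash
python3 -m handwheel '[[0,[0,0,0],[0.003,0,0.05]],[0,[0,0,0],[0,0,0.03]],[0,[0,0,0],[0,0,0]],[0,[0,0,0],[0,0,0]]]' 30; python3 - <<'E'
from h import *
plan([.4885,-.286,.150],0.4)
t=env.camera("top")[:,:,::-1];s=env.camera("scene")[:,:,::-1]
overlay({"top":t,"scene":s},[box(.4885,-.286,.2,.07,.078,.022,.096)],[("top",(330,190,40,40)),("scene",(217,140,40,40))],"pics/o7.png",10)
E
```

```text
time: 20.85
position: [0.4898, -0.2865, 0.1505]
tool_rot: [0.001, 0.98, 0.197, 0.0]
force: [-0.6, 1.4, 0.5]
grip_width: 0.0251
t 20.85 pos [ 0.4898 -0.2865  0.1505] yaw 0.397 q7 -0.74 F [-0.6  1.4  0.5] grip 0.0251
 shift/fs now-frame [-0.0039 -0.0038  0.0018]  target-frame [-0.0039 -0.0038  0.0018]  turn/fs [ 0.0023 -0.0003 -0.0029] (row max .143)
```

View pics/o7.png

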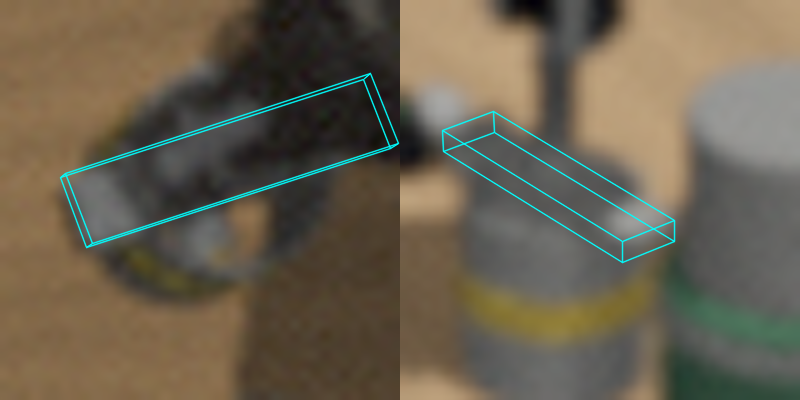

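```bash
python3 -m handwheel '[[0,[0,0,-0.01],[0,0,0]],[0,[0,0,-0.02],[0,0,0]],[0,[0,0,-0.03],[0,0,0]],[0,[0,0,-0.03],[0,0,0]],[0,[0,0,0],[0,0,0]]]' 40; python3 - <<'E'
from h import *
plan([.4885,-.286,.25],0.4)
t=env.camera("top")[:,:,::-1];s=env.camera("scene")[:,:,::-1]
overlay({"top":t,"scene":s},[],[("top",(325,180,50,70)),("scene",(205,125,50,70))],"pics/c11.png")
E
```

```text
time: 21.45
position: [0.4893, -0.2866, 0.1726]
tool_rot: [0.0, 0.98, 0.197, -0.0]
force: [-0.1, -0.9, -3.1]
grip_width: 0.0245
t 21.45 pos [ 0.4893 -0.2866  0.1726] yaw 0.397 q7 -0.73 F [-0.1 -0.9 -3.1] grip 0.0245
 shift/fs now-frame [-0.002  -0.003  -0.3098]  target-frame [-0.0019 -0.0033 -0.3098]  turn/fs [ 0.0008  0.0005 -0.0027] (row max .143)
```

View pics/c11.png

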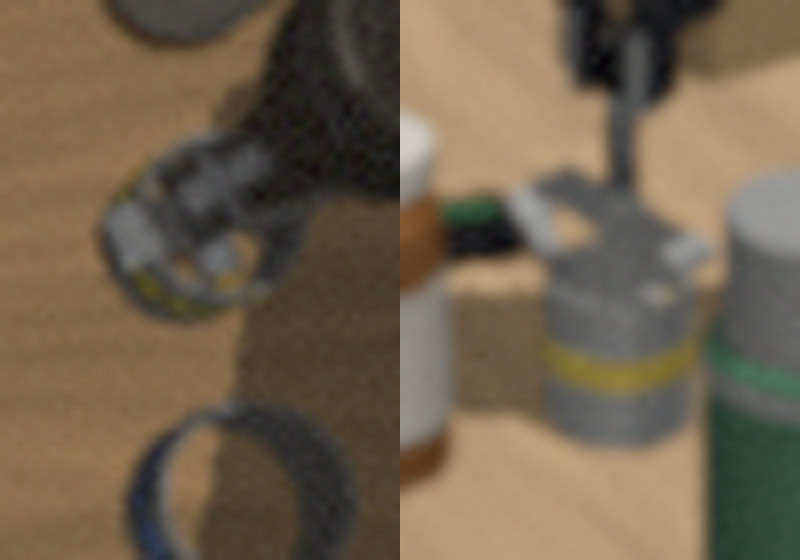

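The ring stays on the table (crop foot at y 440), the load is only the gauge's weight, and the brass tip is at the wall. I continue out.

```bash
python3 -m handwheel '[[0,[0,0,-0.03],[0,0,0]],[0,[0,0,-0.05],[0,0,0]],[0,[0,0,-0.06],[0,0,0]],[0,[0,0,-0.06],[0,0,0]],[0,[0,0,-0.1],[0,0,0]],[0,[0,0,-0.14],[0,0,0]],[0,[0,0,-0.16],[0,0,0]],[0,[0,0,-0.12],[0,0,0]],[0,[0,0,-0.05],[0,0,0]],[0,[0,0,0],[0,0,0]]]' 40; python3 - <<'E'
from h import *
plan([.40,-.10,.35],0.4)
t=env.camera("top")[:,:,::-1];s=env.camera("scene")[:,:,::-1]
overlay({"top":t,"scene":s},[],[("top",(315,150,65,90)),("scene",(195,90,65,90))],"pics/c12.png",6)
E
```

```text
time: 22.55
position: [0.4855, -0.2849, 0.3776]
tool_rot: [-0.001, 0.98, 0.197, -0.003]
force: [-0.2, 0.3, -3.1]
grip_width: 0.0244
t 22.55 pos [ 0.4855 -0.2849  0.3776] yaw 0.397 q7 -0.71 F [-0.2  0.3 -3.1] grip 0.0244
 shift/fs now-frame [-0.0288 -0.8138  0.1136]  target-frame [-0.027  -0.8143  0.1105]  turn/fs [-0.0035  0.0053 -0.0028] (row max .143)
```

View pics/c12.png

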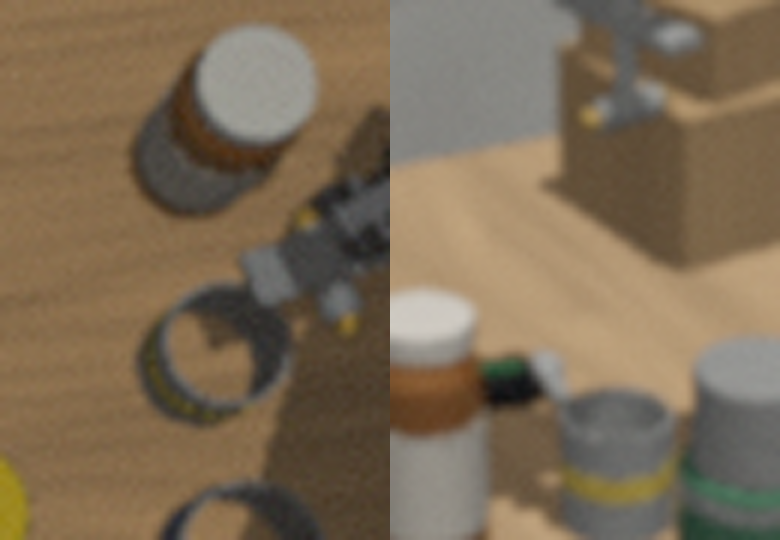

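Both brass plungers are extended (top crop (307,215) and (347,322)) and the ring stands in place. Return trip.

```bash
python3 -m handwheel '[[0,[0,-0.06,0],[-0.003,0.005,0]],[0,[-0.005,-0.12,0],[0,0,0]],[0,[-0.005,-0.14,0],[0,0,0]],[0,[-0.005,-0.14,0],[0,0,0]],[0,[-0.005,-0.14,0],[0,0,0]],[0,[0,-0.12,0],[0,0,0]],[0,[0,-0.06,0],[0,0,0]],[0,[0,0,0],[0,0,0]]]' 40; python3 - <<'E'
from h import *
plan([.41,.06,.37],0.4)
E
```

```text
time: 23.45
position: [0.3945, -0.0996, 0.363]
tool_rot: [-0.008, 0.981, 0.196, -0.015]
force: [1.5, -0.5, -3.0]
grip_width: 0.0249
t 23.45 pos [ 0.3945 -0.0996  0.363 ] yaw 0.394 q7 -0.97 F [ 1.5 -0.5 -3. ] grip 0.0249
 shift/fs now-frame [ 0.3016 -0.5664 -0.0234]  target-frame [ 0.3057 -0.564  -0.0282]  turn/fs [-0.0211  0.0243 -0.0058] (row max .143)
```

```bash
python3 -m handwheel '[[0,[0.03,-0.06,-0.01],[-0.02,0.024,-0.006]],[0,[0.06,-0.12,-0.01],[0,0,0]],[0,[0.06,-0.12,0],[0,0,0]],[0,[0.06,-0.12,0],[0,0,0]],[0,[0.06,-0.1,0],[0,0,0]],[0,[0.02,-0.04,0],[0,0,0]]]' 40; python3 - <<'E'
from h import *
plan([.5707,.2321,.37],0.4)
E
```

```text
time: 24.05
position: [0.412, 0.0488, 0.3639]
tool_rot: [0.002, 0.982, 0.188, -0.002]
force: [0.2, 0.3, -3.0]
grip_width: 0.0247
t 24.05 pos [0.412  0.0488 0.3639] yaw 0.377 q7 -1.36 F [ 0.2  0.3 -3. ] grip 0.0247
 shift/fs now-frame [ 0.86   -0.4477 -0.0295]  target-frame [ 0.87   -0.4281 -0.0245]  turn/fs [ 0.0027  0.0041 -0.0217] (row max .143)
```

```bash
python3 -m handwheel '[[0,[0.06,-0.03,0],[0.002,0.004,-0.022]],[0,[0.11,-0.055,0],[0,0,0]],[0,[0.12,-0.06,0],[0,0,0]],[0,[0.12,-0.06,0],[0,0,0]],[0,[0.12,-0.06,0],[0,0,0]],[0,[0.12,-0.06,0],[0,0,0]],[0,[0.1,-0.05,0],[0,0,0]],[0,[0.06,-0.03,0],[0,0,0]],[0,[0.01,0,0],[0,0,0]],[0,[0,0,0],[0,0,0]]]' 40; python3 - <<'E'
from h import *
plan([.5707,.2321,.26],0.4)
E
```

```text
time: 25.05
position: [0.5842, 0.2065, 0.3473]
tool_rot: [0.007, 0.983, 0.183, -0.006]
force: [0.1, -0.0, -3.2]
grip_width: 0.0249
t 25.05 pos [0.5842 0.2065 0.3473] yaw 0.368 q7 -1.74 F [ 0.1 -0.  -3.2] grip 0.0249
 shift/fs now-frame [-0.0081 -0.1187  0.3479]  target-frame [-0.0097 -0.1154  0.349 ]  turn/fs [ 0.0098  0.0146 -0.0302] (row max .143)
```

```bash
python3 -m handwheel '[[0,[-0.008,-0.06,0.05],[0.01,0.014,-0.03]],[0,[0,-0.06,0.08],[0,0,0]],[0,[0,0,0.1],[0,0,0]],[0,[0,0,0.05],[0,0,0]],[0,[0,0,0],[0,0,0]],[0,[0,0,0],[0,0,0]]]' 40; python3 - <<'E'
from h import *
plan([.5707,.2321,.24],0.4)
E
```

```text
time: 25.65
position: [0.5733, 0.2208, 0.2739]
tool_rot: [0.005, 0.982, 0.191, -0.001]
force: [0.1, 0.0, -2.7]
grip_width: 0.0252
t 25.65 pos [0.5733 0.2208 0.2739] yaw 0.385 q7 -1.77 F [ 0.1  0.  -2.7] grip 0.0252
 shift/fs now-frame [ 0.0079 -0.0471  0.1352]  target-frame [ 0.0081 -0.0458  0.1357]  turn/fs [ 0.0087  0.0032 -0.0147] (row max .143)
```

```bash
python3 -m handwheel '[[0,[0.008,-0.05,0.03],[0.009,0.003,-0.015]],[0,[0,-0.01,0.04],[0,0,0]],[0,[0,0,0.04],[0,0,0]],[0,[0,0,0],[0,0,0]]]' 40; python3 - <<'E'
from h import *
plan([.5707,.2321,.23],0.4)
s=env.camera("scene")[:,:,::-1];t=env.camera("top")[:,:,::-1]
s0,p,r=state(); gz=p[2]-.0804
overlay({"top":t,"scene":s},[box(p[0],p[1],.2,gz,gz+.008,.022,.096)],[("top",(145,160,50,75)),("scene",(275,205,50,75))],"pics/c13.png",8)
E
```

```text
time: 26.05
position: [0.5705, 0.2357, 0.2467]
tool_rot: [-0.001, 0.98, 0.198, 0.002]
force: [-0.2, -0.3, -3.2]
grip_width: 0.0249
t 26.05 pos [0.5705 0.2357 0.2467] yaw 0.399 q7 -1.78 F [-0.2 -0.3 -3.2] grip 0.0249
 shift/fs now-frame [-0.0052  0.0136  0.0668]  target-frame [-0.0049  0.0135  0.0669]  turn/fs [-0.0005 -0.0042 -0.0007] (row max .143)
```

View pics/c13.png

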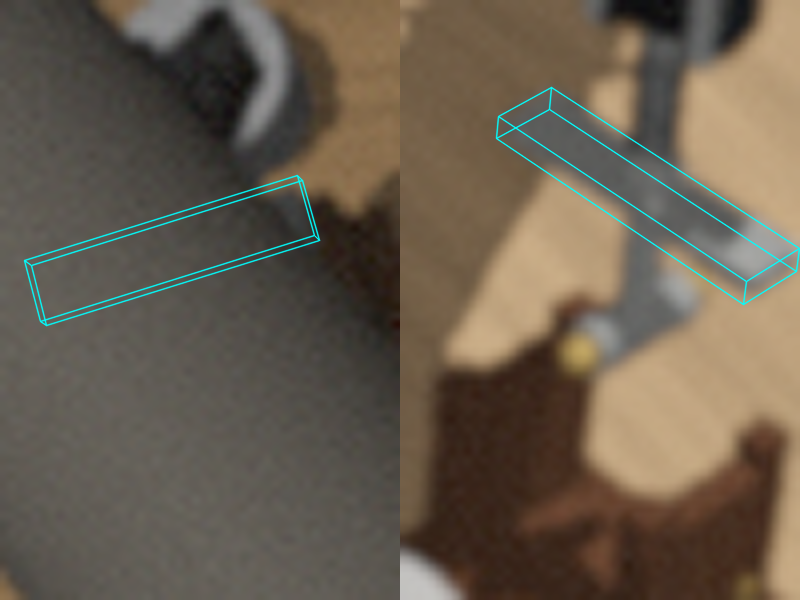

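The bar overlay matches, with the rest right below. I align 3.6 mm in y and descend.

```bash
python3 -m handwheel '[[0,[-0.004,0.014,0.04],[0,-0.004,0]],[0,[0,0,0.05],[0,0,0]],[0,[0,0,0.04],[0,0,0]],[0,[0,0,0.03],[0,0,0]],[0,[0,0,0],[0,0,0]]]' 40; python3 - <<'E'
from h import *
plan([.5707,.2321,.17],0.4)
E
```

```text
time: 26.65
position: [0.5725, 0.2313, 0.2048]
tool_rot: [-0.0, 0.98, 0.198, 0.001]
force: [-0.2, 0.6, -3.7]
grip_width: 0.025
t 26.65 pos [0.5725 0.2313 0.2048] yaw 0.398 q7 -1.79 F [-0.2  0.6 -3.7] grip 0.0250
 shift/fs now-frame [-0.006  -0.0057  0.1391]  target-frame [-0.0056 -0.0057  0.1391]  turn/fs [ 0.0001 -0.0028 -0.0022] (row max .143)
```

```bash
python3 -m handwheel '[[0,[-0.008,-0.005,0.03],[0,-0.003,0]],[0,[0,0,0.04],[0,0,0]],[0,[0,0,0.04],[0,0,0]],[0,[0,0,0.02],[0,0,0]],[0,[0,0,0],[0,0,0]]]' 40; python3 - <<'E'
from h import *
plan([.5707,.2321,.1584],0.4)
E
```

```text
time: 27.15
position: [0.5699, 0.232, 0.1693]
tool_rot: [-0.0, 0.98, 0.198, -0.0]
force: [-0.3, 0.1, -3.2]
grip_width: 0.0245
t 27.15 pos [0.5699 0.232  0.1693] yaw 0.398 q7 -1.81 F [-0.3  0.1 -3.2] grip 0.0245
 shift/fs now-frame [0.003  0.0008 0.0434]  target-frame [0.003  0.0008 0.0434]  turn/fs [-0.0001  0.0005 -0.0019] (row max .143)
```

```bash
python3 -m handwheel '[[0,[0.003,0,0.02],[0,0,0]],[0,[0,0,0.015],[0,0,0]],[0,[0,0,0.01],[0,0,0]],[0,[0,0,0.004],[0,0,0]],[0,[0,0,0],[0,0,0]]]' 40; python3 - <<'E'
from h import *
plan([.5707,.2321,.1584],0.4)
E
```

```text
time: 27.65
position: [0.5726, 0.2334, 0.1589]
tool_rot: [-0.001, 0.98, 0.198, 0.003]
force: [-0.3, 0.1, -3.3]
grip_width: 0.0249
t 27.65 pos [0.5726 0.2334 0.1589] yaw 0.398 q7 -1.81 F [-0.3  0.1 -3.3] grip 0.0249
 shift/fs now-frame [-0.009  0.002  0.002]  target-frame [-0.009   0.0019  0.0021]  turn/fs [-0.0001 -0.0052 -0.0021] (row max .143)
```

```bash
python3 -m handwheel '[[0,[-0.008,0,0.004],[0,-0.005,0]],[0,[0,0,0.004],[0,0,0]],[0,[0,0,0.003],[0,0,0]]]' 40; python3 -m handwheel '[[0,[0,0,0.003],[0,0,0]],[0,[0,0,0],[0,0,0]]]' 40
```

```text
time: 27.95
position: [0.5724, 0.2336, 0.1585]
tool_rot: [-0.001, 0.98, 0.198, 0.003]
force: [-0.9, 0.0, 1.8]
grip_width: 0.0249
time: 28.15
position: [0.5726, 0.2337, 0.1586]
tool_rot: [-0.001, 0.98, 0.198, 0.003]
force: [0.5, 0.1, -0.6]
grip_width: 0.0245
```

Contact at the expected height, with the rest carrying the weight. I release gently, look, then retreat.

```bash
python3 -m handwheel '[[0.25,[0,0,0],[0,0,0]],[0.35,[0,0,0],[0,0,0]],[0.5,[0,0,0],[0,0,0]],[0.6,[0,0,0],[0,0,0]],[0.6,[0,0,0],[0,0,0]]]' 30; python3 - <<'E'
from h import *
plan([.5707,.2321,.1584],0.4)
s=env.camera("scene")[:,:,::-1]
cv2.imwrite("pics/c14.png",cv2.resize(s[205:305,265:345],None,fx=6,fy=6,interpolation=cv2.INTER_CUBIC))
E
```

```text
time: 28.65
position: [0.572, 0.2336, 0.1574]
tool_rot: [-0.001, 0.98, 0.198, 0.002]
force: [-0.3, -0.1, -0.4]
grip_width: 0.0513
t 28.65 pos [0.572  0.2336 0.1574] yaw 0.398 q7 -1.81 F [-0.3 -0.1 -0.4] grip 0.0513
 shift/fs now-frame [-0.0072  0.0035 -0.0042]  target-frame [-0.0072  0.0035 -0.0041]  turn/fs [-0.0007 -0.0047 -0.0022] (row max .143)
```

View pics/c14.png

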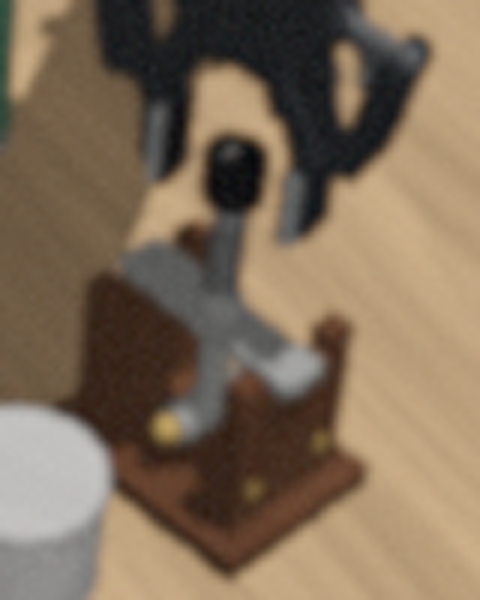

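The gauge is seated on both cheeks between the horns, with a brass tip out (crop (165,428)) and the fingers clear. Retreat.

```bash
python3 -m handwheel '[[0.6,[0,0,-0.05],[0,0,0]],[0.6,[0,0,-0.1],[0,0,0]],[0.6,[0,0,-0.16],[0,0,0]],[0.6,[0,0,-0.16],[0,0,0]],[0.6,[0,0,-0.16],[0,0,0]],[0.6,[-0.15,0,0],[0,0,0]],[0.6,[-0.16,0,0],[0,0,0]],[0.6,[-0.16,0,0],[0,0,0]],[0.6,[-0.14,0.1,0],[0,0,0]],[0.6,[-0.1,0.1,0],[0,0,0]],[0.6,[0,0,0],[0,0,0]],[0.6,[0,0,0],[0,0,0]]]' 30; python3 - <<'E'
from h import *
t=env.camera("top")[:,:,::-1];s=env.camera("scene")[:,:,::-1]
cv2.imwrite("pics/t6.png",t);cv2.imwrite("pics/s6.png",s)
x,y,w=.5707,.2324,.2
g=[box(x,y,w,.078,.086,.022,.096),circ(x,y,.167,.013),circ(x,y,.143,.013)]
overlay({"top":t,"scene":s},g,[("top",(150,170,50,75)),("scene",(275,225,50,75))],"pics/o8.png")
E
```

```text
time: 29.9
position: [0.4241, 0.1195, 0.3306]
tool_rot: [-0.003, 0.98, 0.199, 0.011]
force: [0.2, 0.4, 0.5]
grip_width: 0.0511
```

View pics/o8.png

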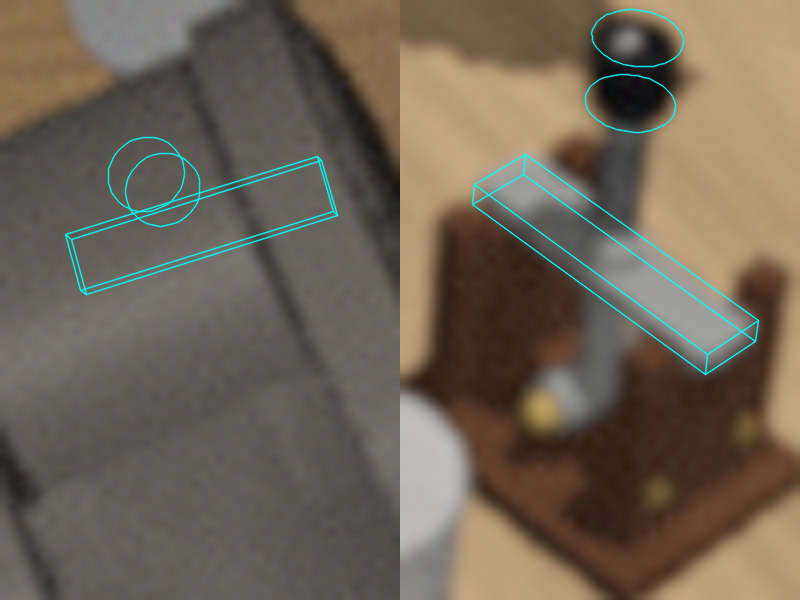

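View pics/t6.png

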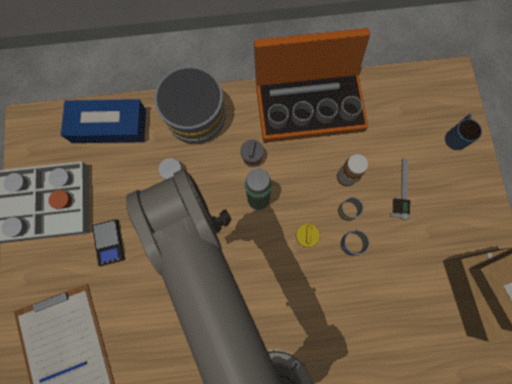

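View pics/s6.png

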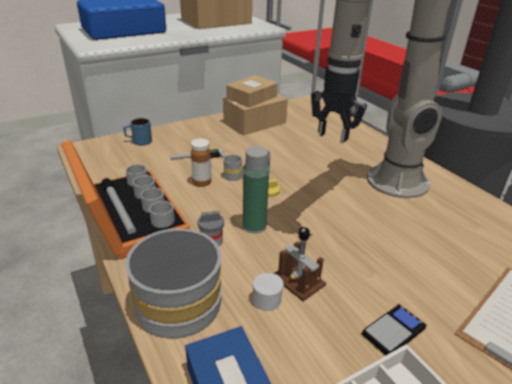

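The gauge is back where it started to within a pixel, and upright, with its plungers out. The lid lies flat at top (308,235), the ring stands at (350,209), the bystanders are where they were, and the arm is clear. Handing in.

```bash
python3 - <<'E'
from rig import env
env.close_job()
E
```

```text
the job is handed in; nothing more can be done
```

The job is done and handed in at about 30 s of the 72 s allowed. No verdict is reported back.

**What I did**
- I lifted the yellow lid off and set it flat on the table, about 0.15 m from the ring.
- I picked the gauge up by its knob, stood it in the ring, loosened the lock by 1.13 rad and turned it back by the same angle.
- I drew the gauge out and set it back in its rest.

**Last checks**
- **Gauge:** in the scene camera it matches its starting outline in the rest to about a pixel, upright and with the bar down on both cheeks. One brass tip shows out there; both did after it left the ring. The arm hid the gauge from the top camera in the last picture.
- **Ring, lid and bystanders:** the ring is upright in its place, the lid is flat, and no bystander has visibly moved.
- **Forces:** readings at the two set-downs were about 6 N or less, and drawing the gauge out added no load beyond its own weight.

**Not measured:** I did not measure the tip distance or the lock angle. The 58 mm reading and the tight lock rest on the plungers having sprung to the wall and on the knob being turned back fully.

No check failed. Ring outlines from the two cameras disagreed by 1–2 mm, within the stated calibration accuracy.

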